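# Hang the ear defenders and wind up the rail

### The arm

A 6-joint arm with a two-finger parallel gripper is mounted at the origin on the work surface. World frame = base frame: x ahead of the robot, y to its left, z up, the work surface at z = 0. Lengths are in m, angles in rad, forces in N, time in s.
With the tool pointing down it reaches from about 0.35 to 0.975 m from the base axis. Payload 4.9 kg.
Tool frame: the origin (TCP) lies between the finger pads; the fingertips stand 19 mm ahead of it and the grasp point (between the pads) is the TCP; z points along the fingers, y is the line along which they close (so a half turn about z gives the same grasp; the last joint's range is limited). The gripper opens to 85 mm and grips with 20 to 120 N. Pads are 22 mm wide; open, the fingers measure 114 mm over their backs; the gripper's body (76 mm by 85 mm) begins 54 mm behind the grasp point. The pads swing forward as they close: fully open they stand 13 mm farther back than shut.
Start: joints at [-0.119, 0.053, 1.613, -0, 1.476, -0.119], TCP at [0.625, 0, 0.25] pointing down, gripper open.
Joint ranges: [-3.01, 3.01], [-1.01, 2.22], [0.06, 2.58], [-1.02, 4.17], [0.09, 2.62], [-3.14, 3.14]. Speed limits (rad/s): [2.57, 2.57, 3.14, 3.14, 3.14, 3.14].

### API

Orientations are given as [roll, pitch, yaw] about the fixed x, y, z axes, in that order (R = Rz(yaw) Ry(pitch) Rx(roll)).
In Python, from cell import bot gives the robot as it stands. The module is installed in compiled form; this text tells all that it offers.
- The arm moves only by the tool play_rows, never from a script. Its arguments are lists of equal length, an entry for each row: "delta_pos": the shift along the tool's x, y, z in cm, a list of three; "rot": the turn, a rotation vector about the tool's x, y, z in rad, a list of three; "jaw": the opening, from 0 (shut) to 1 (fully open). In form: {"delta_pos": [[dx, dy, dz], ...], "rot": [[ax, ay, az], ...], "jaw": [jaw, ...]}. A call has 1 to 12 rows; each row shifts and turns the commanded pose from where the row before left it, along the tool's axes as they then stand; what a row does not reach is not made up. A row lasts 1/10 s, in which the tool goes at most 50 mm and 8.59 degrees, less where a joint would pass 70% of its speed; a pose out of reach is approached as far as the arm can. A call is refused whole if a number of a shift passes 5 or a number of a turn 0.15, either way. A call with a gripper value outside its range is refused whole. The fingers move at their own pace and stop on an object; the grip force is fixed at half the most. Time passes only in rows, so rows that do not move let the fingers close. It gives the time, the measured TCP pose, the force, the opening and the grip force at its end, in the units of the state.
- bot.state(): the state, without advancing time (a new reading comes with each control period).
- bot.camera(name): name is "scene" or "side" or "wrist"; returns a dict with "img" (480x640x3 uint8, blue, green, red), "camera_matrix" (3x3 intrinsics, pixels), "rvec" (rotation vector, rad) and "tvec" (3), from world to camera coordinates, as OpenCV has them. Camera axes: x right, y down, z forward; pixel columns grow to the right and rows downward; lengths in m; the calibration is good to about 2 mm. A picture is of the moment at which its call begins. There is no depth.
- bot.finish_job(): hands the job in; it is judged then, once.
The state is a dict: "time_s": time; "joints": joint angles; "joint_vel": joint speeds; "effort": joint torques, N m; "tcp_pos": TCP position; "tcp_rot": TCP orientation; "ft_force": force on the tool from outside, world axes, zero at the start; "ft_torque": the same for the moment, N m; "finger_gap": finger opening in m; "finger_force": force on a finger pad.
Only numpy, scipy, OpenCV 4.12 (cv2) and the standard library are available. Lean on these libraries where they do the work, as an engineer would, in place of code of your own. Each camera call takes 0.05 s, during which the arm holds its last target. There are 200 camera calls.

### The job

The biscuit packing shift is over: hang every ear defender by the middle of its headband over the steel rail, side by side and hanging straight. Then fit the loose crank on the winch's square shaft end, wind clockwise until the rail is fully up at its top stop without the crank coming off on the way, and lay the crank flat back in its white tray. Leave the tub, the basket and the spray bottle alone.

Things in the scene. Friction and masses are not known exactly. Their poses are not given: they have to be found in the camera images.
- rack: Fixed rail lift on the bench: steel drip tray (180 x 400 x 10 mm), two upright sleeves, and beyond the rail's -y end a blue gearbox (85 x 85 mm, top at 100 mm) with the winch shaft. Origin on the bench under the middle of the rail; y axis along the rail, x across it. Place and yaw vary.
- rail_mid (a point): Middle of the steel rail's centre line. Round bar 16 mm thick, 340 mm long along this frame's y; a post carries it from below at y = +-160 mm, nothing stands above it. 160 mm above the bench when fully down, 220 mm when fully up; it moves straight up and down.
- lift (a joint): Height of the rail above its lowest position, m: 0 fully down, 0.060 fully up (top stop). Geared to the winch shaft, 15 mm per turn, self-locking: it stays where the winding stops and cannot be pushed by hand.
- shaft (a joint): Turn of the winch shaft, rad, growing clockwise seen from above: 0 rail fully down, 25.1 (four turns) fully up, firm stops at both ends. Starts between 0 and 2. It resists with about 0.12 N m.
- shaft_seat (a point): On the vertical axis of the winch shaft, on top of its round collar (110 mm above the bench, 48 mm across), where the crank's hub comes to rest; turns with the shaft. The square end, 20 x 20 mm with faces across this frame's x and y, reaches 28 mm above this point; its topmost 6 mm is a cone. The axis lies at x -50, y -260 mm in the rack's frame.
- crank: Loose steel crank, about 0.35 kg. Origin on the hub's axis at the underside, z up, x along the arm to the grip. Hub 40 x 40 mm (sides across x and y), 42 mm high, red cap; square socket from below, 22.6 mm wide, 34 mm deep, drops over the shaft end in any of 4 turns (8 deg of play). Arm 22 wide, 12 thick, level with the underside, tip at 80 mm. Only its weight keeps it on the shaft.
- crank_knob (a point): On the axis of the crank's upright red grip, 66 mm from the hub axis, 45 mm above the crank's underside. The grip is a cylinder 26 mm across, from 14 to 66 mm above the underside; it spins freely about its own axis, so it can stay held while the crank turns.
- crank_tray: Fixed shallow white tray, 200 (x) x 130 (y) mm outside, wall 4 mm thick and 18 mm high, floor 4 mm thick. Origin at the centre of its underside on the bench. The crank's home.
- muff_a: Ear defender, yellow cups, about 0.24 kg; may be absent. 140 mm high, 166 wide (x), 60 deep (y). Origin under its middle at the cups' underside, z up. It stands on two cups (74 mm high, 96 mm apart inside); a black band (26 x 6 mm) arches over in the x-z plane. On the crown a black pad, 44 (x) x 34 (y), from 120 to 140 mm up: grip it from above, fingertips above 118 mm to clear the rail.
- muff_a_crown (a point): Underside of the band at the crown of the yellow ear defender, 116 mm above its cups' underside: the point that rests on top of the rail when it hangs, band across the rail (its y along the rail).
- muff_b: Ear defender, green cups, about 0.24 kg; may be absent. 140 mm high, 166 wide (x), 60 deep (y). Origin under its middle at the cups' underside, z up. It stands on two cups (74 mm high, 96 mm apart inside); a black band (26 x 6 mm) arches over in the x-z plane. On the crown a black pad, 44 (x) x 34 (y), from 120 to 140 mm up: grip it from above, fingertips above 118 mm to clear the rail.
- muff_b_crown (a point): Underside of the band at the crown of the green ear defender, 116 mm above its cups' underside: the point that rests on top of the rail when it hangs, band across the rail (its y along the rail).
- muff_c: Ear defender, orange cups, about 0.24 kg; may be absent. 140 mm high, 166 wide (x), 60 deep (y). Origin under its middle at the cups' underside, z up. It stands on two cups (74 mm high, 96 mm apart inside); a black band (26 x 6 mm) arches over in the x-z plane. On the crown a black pad, 44 (x) x 34 (y), from 120 to 140 mm up: grip it from above, fingertips above 118 mm to clear the rail.
- muff_c_crown (a point): Underside of the band at the crown of the orange ear defender, 116 mm above its cups' underside: the point that rests on top of the rail when it hangs, band across the rail (its y along the rail).
- biscuit_tub: Biscuit-coloured screw-lid tub, 110 mm across, 120 mm high. Bystander. Origin at the centre of its underside.
- bag_basket: White basket for bags, 200 x 140 x 80 mm. Bystander. Origin at the centre of its underside.
- spray: White spray bottle with green cap, 68 mm across, 180 mm high. Bystander. Origin at the centre of its underside.
Things that resemble listed ones, but are neither listed nor needed, are in the scene too. What is shaped like the muff_a but turquoise is not meant.

How it is judged:
By the outcome, as a careful person would: the job done as asked, in the order asked, and still so for the second after the job is handed in, with the robot touching nothing.
Of muff_a, muff_b, muff_c only 1 to 3 are there at a start; the rules pass over those that are not, and their reading is None.
At some moment in a run one of muff_a, muff_b, muff_c may be knocked a few centimetres aside while the robot is not near it.
It also fails if it takes over 210 s, if anything falls off the work surface, if the arm or the gripper's body presses on something with over 40 N, if the wrist force passes 120 N, or if a joint passes its speed limit or range.

## Working session

There is one attempt and no reset: what is moved stays moved. The work goes in short steps, Python scripts to look and compute and a tool call to move; the robot and the scene stay as the last step left them, time stands still between calls to the robot, and variables do not carry over. Pictures are saved under pics/ and viewed, at most 14 in all, crops included, and the job is handed in when it is done.

Besides the shell and the picture viewer there is one more tool, called after "Call:" in YAML: its name, and indented under it one key for each argument. play_rows: Moves the arm, as the interface text tells. Its arguments: {"type":"object","properties":{"delta_pos":{"type":"array"},"rot":{"type":"array"},"jaw":{"type":"array"}},"required":["delta_pos","rot","jaw"]}

```bash
mkdir -p pics; python3 - <<'E'
from cell import bot
import cv2,pickle
s=bot.state();print(s['time_s'],s['tcp_pos'],s['tcp_rot'],s['finger_gap'])
for n in("scene","side","wrist"):
    c=bot.camera(n);cv2.imwrite(f'pics/{n}0.png',c['img']);pickle.dump(c,open(f'{n}0.pkl','wb'))
    import numpy as np
    R=cv2.Rodrigues(np.array(c['rvec'],float))[0];print(n,(-R.T@np.array(c['tvec']).reshape(3)).round(3),R[2].round(2),c['camera_matrix'][0][0])
E
```

```text
0.0 [6.24408691e-01 7.52015771e-05 2.49040028e-01] [-3.13954373e+00 -2.75546118e-04  1.57077068e+00] 0.08506845426879993
scene [1.307 0.278 1.284] [-0.53 -0.22 -0.82] 552.0127808184109
side [0.002 1.329 1.18 ] [ 0.31 -0.75 -0.58] 602.4772116396249
wrist [0.625 0.077 0.373] [-0.   -0.3  -0.95] 418.1627800920423
```

View pics/scene0.png

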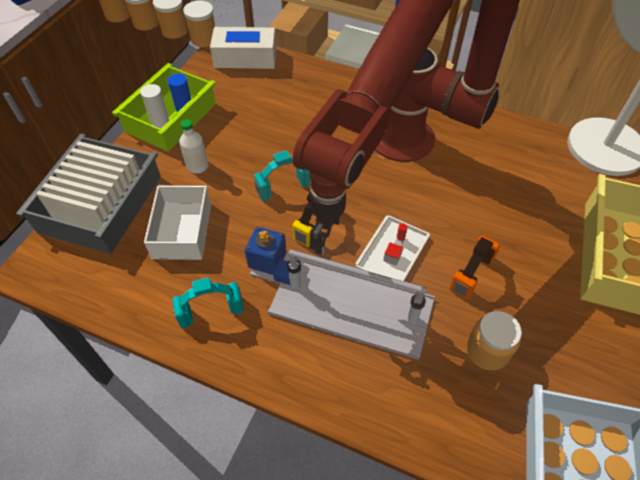

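View pics/side0.png

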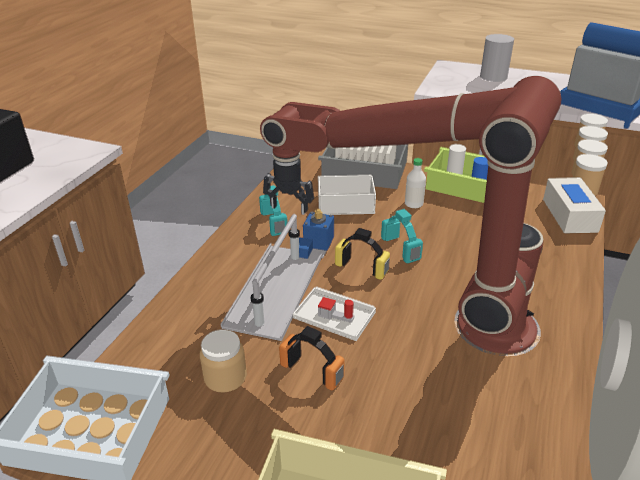

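The scene shows yellow (315,235) and orange (475,265) muffs, two turquoise decoys, the crank in its white tray (395,245), the rack with the rail between posts (293,265) and (418,298), and the blue gearbox (265,248). The side view shows the same, with the shaft at (319,214).

```bash
cat > h.py <<'E'
import cv2,numpy as np,pickle
def cam(c):
    K=np.array(c['camera_matrix'],float);R=cv2.Rodrigues(np.array(c['rvec'],float))[0];t=np.array(c['tvec'],float).reshape(3)
    return K,R,t
def ray(c,p):
    K,R,t=cam(c);d=R.T@np.linalg.solve(K,[p[0],p[1],1.]);return -R.T@t,d/np.linalg.norm(d)
def plane(c,p,z):
    o,d=ray(c,p);return o+d*(z-o[2])/d[2]
def tri(c1,p1,c2,p2):
    o1,d1=ray(c1,p1);o2,d2=ray(c2,p2)
    s=np.linalg.lstsq(np.c_[d1,-d2],o2-o1,rcond=None)[0];a=o1+d1*s[0];b=o2+d2*s[1]
    return (a+b)/2,np.linalg.norm(a-b)
def proj(c,P):
    K,R,t=cam(c);return cv2.projectPoints(np.array(P,float).reshape(-1,3),np.array(c['rvec'],float),t,K,None)[0].reshape(-1,2)
def mask(img,h0,h1,s0=120,v0=60,v1=255,s1=255):
    return cv2.inRange(cv2.cvtColor(img,cv2.COLOR_BGR2HSV),(h0,s0,v0),(h1,s1,v1))
def blobs(m,amin=40):
    n,l,st,ce=cv2.connectedComponentsWithStats(m)
    return [(ce[i].round(1).tolist(),st[i].tolist()) for i in range(1,n) if st[i][4]>=amin]
def snap(n,name):
    from cell import bot
    c=bot.camera(n);cv2.imwrite(f'pics/{name}.png',c['img']);pickle.dump(c,open(f'{name}.pkl','wb'));return c
def load(n): return pickle.load(open(n+'.pkl','rb'))
E
python3 - <<'E'
from h import *
a,b=load('scene0'),load('side0')
for n,p,q in [('hub',(394,250),(328,303)),('knobtop',(403,228),(349,302)),('shaft',(264,232),(319,210)),('postN',(293,261),(294,230)),('postP',(418,295),(257,294)),('yel_pad',(0,0),(362,234)),('or_pad',(487,244),(310,337))]:
    if p[0]:print(n,*tri(a,p,b,q))
    else:print(n,plane(b,q,.14))
for nm,r in [('red',(0,6,170,90)),('org',(7,16,190,120)),('yel',(22,32,170,100)),('blue',(105,125,120,40))]:
    for k,c in(('scene',a),('side',b)):print(nm,k,blobs(mask(c['img'],*r)))
E
```

```text
hub [0.45713058 0.12606487 0.04098603] 0.0034505248191989395
knobtop [0.39448496 0.1275743  0.06520965] 0.004197097804360985
shaft [ 0.60336356 -0.18547937  0.13545124] 0.0007357614442679741
postN [ 0.64520279 -0.08353008  0.11563012] 0.006578373777469308
postP [0.61605636 0.23570745 0.1187704 ] 0.007905756729498243
yel_pad [ 0.43104943 -0.09902856  0.14      ]
or_pad [0.41471532 0.35155633 0.13487671] 0.006951618038208941
red scene [([405.5, 19.6], [371, 0, 60, 54, 931]), ([390.7, 58.1], [385, 50, 12, 17, 52]), ([442.2, 78.7], [432, 66, 24, 28, 369]), ([382.7, 76.0], [377, 69, 12, 16, 54]), ([353.4, 84.6], [349, 77, 9, 14, 42]), ([373.1, 87.4], [366, 77, 16, 20, 103]), ([462.7, 94.9], [454, 82, 22, 24, 173]), ([321.4, 113.4], [302, 90, 41, 49, 334]), ([341.8, 139.5], [304, 93, 83, 81, 1636]), ([299.0, 145.7], [294, 138, 12, 17, 83]), ([392.4, 151.9], [377, 140, 34, 20, 265]), ([401.7, 231.2], [398, 224, 9, 16, 106]), ([393.4, 250.1], [385, 243, 17, 15, 167])]
red side [([326.3, 303.2], [318, 298, 17, 12, 130]), ([348.1, 308.3], [345, 300, 8, 18, 125])]
org scene [([199.0, 68.2], [18
[... 364 characters left out ...]
, 38465]), ([481.5, 282.7], [449, 263, 57, 39, 1086]), ([216.8, 313.7], [190, 294, 60, 40, 1319]), ([509.2, 309.7], [494, 306, 25, 9, 77]), ([605.2, 344.6], [555, 309, 85, 72, 3204]), ([476.4, 315.3], [468, 312, 17, 8, 54])]
org side []
yel scene [([302.0, 229.7], [292, 220, 21, 26, 223])]
yel side []
blue scene [([19.6, 1.2], [12, 0, 17, 5, 48]), ([242.4, 36.5], [226, 32, 34, 10, 329]), ([178.8, 89.6], [167, 74, 23, 37, 558]), ([267.4, 257.3], [245, 228, 44, 56, 1163])]
blue side [([612.3, 38.4], [583, 23, 57, 33, 1307]), ([600.9, 105.5], [561, 87, 79, 41, 1290]), ([479.9, 167.7], [472, 157, 16, 22, 292]), ([575.4, 193.0], [562, 184, 29, 19, 309]), ([315.6, 235.7], [299, 213, 35, 45, 951])]
```

View pics/wrist0.png

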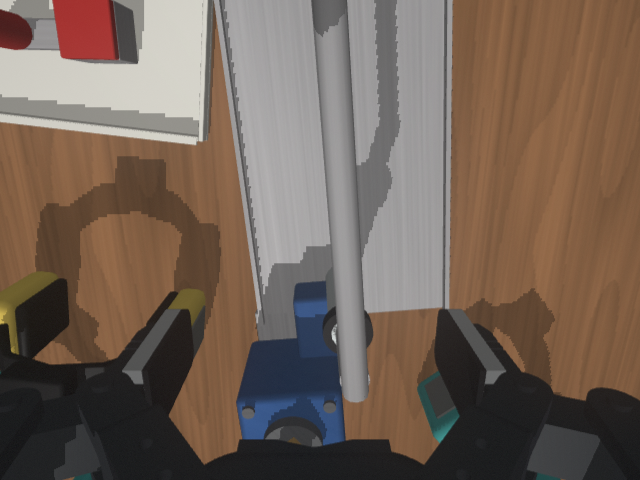

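Wrist view: the rail runs from (320,0) to its end at (356,395), the gearbox is at (290,390), the crank hub at (90,30), and the yellow muff is at lower left. The rack and shaft estimates agree with the given geometry. Next I move above the yellow muff.

Call:
play_rows:
  delta_pos:
    - [-1.7,-3.3,-0.9]
    - [-1.7,-3.3,-0.9]
    - [-1.7,-3.3,-0.9]
    - [-1.7,-3.3,-0.9]
    - [-1.7,-3.3,-0.9]
    - [-1.7,-3.3,-0.9]
    - [0,0,0]
    - [0,0,0]
    - [0,0,0]
  rot:
    - [0,0,0]
    - [0,0,0]
    - [0,0,0]
    - [0,0,0]
    - [0,0,0]
    - [0,0,0]
    - [0,0,0]
    - [0,0,0]
    - [0,0,0]
  jaw: [1,1,1,1,1,1,1,1,1]

```text
time_s: 1.05
tcp_pos: [0.4273, -0.1017, 0.3037]
tcp_rot: [-3.141, -0.001, 1.571]
ft_force: [0.5, -0.8, -0.3]
finger_gap: 0.0854
finger_force: 0.0
```

```bash
python3 - <<'E'
from h import *
from cell import bot
c=snap('wrist','w1');d=snap('scene','s1')
s=bot.state();print(s['time_s'],s['tcp_pos'],s['tcp_rot'],s['ft_force'])
print(blobs(mask(c['img'],20,34,150,90)))
E
```

```text
1.15 [ 0.42739748 -0.10152025  0.3035521 ] [-3.14020554e+00 -7.66840717e-04  1.57187656e+00] [ 0.59092765 -0.71702093 -0.33905536]
[]
```

View pics/w1.png

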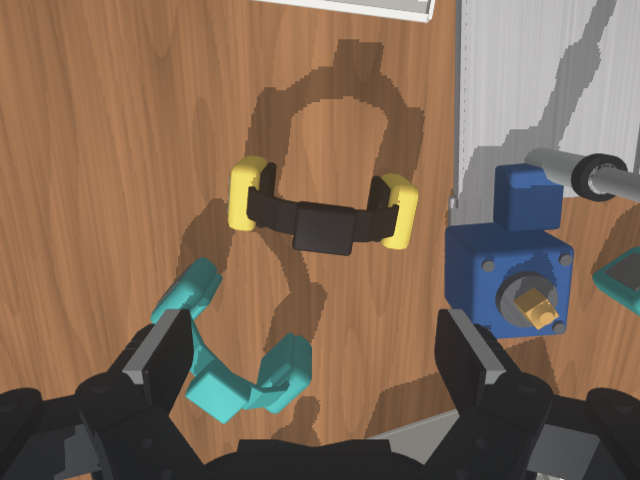

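The wrist view shows the yellow muff's pad top centred near (325,229), its cups at (247,194) and (400,212), and the brass square shaft end at (537,305) on its collar (527,300). The turquoise decoy lies close by at (230,350).

```bash
python3 - <<'E'
from h import *
from cell import bot
c=load('w1');d=load('s1');hsv=cv2.cvtColor(c['img'],cv2.COLOR_BGR2HSV)
print(hsv[194,240],hsv[212,405])
m=mask(c['img'],18,34,110,120);B=[b for b in blobs(m,300) if 100<b[0][1]<300];print(B)
print('pad',plane(c,(325,229),.14))
P=[plane(c,p,.07) for p in((247,194),(400,212))];print(P,(P[0]+P[1])/2,np.linalg.norm(P[1]-P[0]))
v=P[1]-P[0];print('yaw',np.arctan2(v[1],v[0]))
# dark pad mask
g=cv2.inRange(c['img'],(0,0,0),(60,60,60));roi=np.zeros_like(g);roi[180:270,230:420]=g[180:270,230:420]
for o in(0,):
    cn=max(cv2.findContours(cv2.morphologyEx(roi,cv2.MORPH_OPEN,np.ones((31,31))),0,2)[0],key=cv2.contourArea)
    r=cv2.minAreaRect(cn);print(r,plane(c,r[0],.14))
print('shaft coll',plane(c,(526,300),.11))
E
```

```text
[ 26 136 241] [ 26 136 241]
[([242.9, 190.7], [227, 155, 40, 76, 1793]), ([401.2, 209.7], [381, 173, 38, 77, 1706])]
pad [ 0.43556125 -0.11159092  0.14      ]
[array([ 0.36927975, -0.1008814 ,  0.07      ]), array([ 0.50356717, -0.11708234,  0.07      ])] [ 0.43642346 -0.10898187  0.07      ] 0.13526115392737256
yaw -0.12006347581728403Traceback (most recent call last):
  File "<stdin>", line 12, in <module>
ValueError: max() iterable argument is empty
```

Call:
play_rows:
  delta_pos:
    - [0,0,0]
    - [0,0,0]
    - [0,0,0]
    - [0,0,0]
    - [0,0,0]
    - [0,0,0]
    - [0,0,0]
    - [0,0,0]
    - [0,0,0]
    - [0,0,0]
    - [0,0,0]
    - [0,0,0]
  rot:
    - [0,0,0.14]
    - [0,0,0.14]
    - [0,0,0.14]
    - [0,0,0.14]
    - [0,0,0.14]
    - [0,0,0.14]
    - [0,0,0.14]
    - [0,0,0.14]
    - [0,0,0.14]
    - [0,0,0.14]
    - [0,0,0.14]
    - [0,0,0.14]
  jaw: [1,1,1,1,1,1,1,1,1,1,1,1]

```text
time_s: 2.35
tcp_pos: [0.4275, -0.1015, 0.3036]
tcp_rot: [-3.141, 0.002, -0.114]
ft_force: [-1.1, -1.1, 0.3]
finger_gap: 0.0858
finger_force: 0.0
```

Call:
play_rows:
  delta_pos:
    - [0.9,0.9,2.8]
    - [0,0,4.0]
    - [0,0,4.0]
    - [0,0,3.5]
    - [0,0,1.9]
    - [0,0,0]
    - [0,0,0]
    - [0,0,0]
    - [0,0,0]
    - [0,0,0]
    - [0,0,0]
    - [0,0,0]
  rot:
    - [0,0,0]
    - [0,0,0]
    - [0,0,0]
    - [0,0,0]
    - [0,0,0]
    - [0,0,0]
    - [0,0,0]
    - [0,0,0]
    - [0,0,0]
    - [0,0,0]
    - [0,0,0]
    - [0,0,0]
  jaw: [1,1,1,1,1,1,0,0,0,0,0,0]

```text
time_s: 3.55
tcp_pos: [0.4361, -0.1127, 0.1443]
tcp_rot: [3.14, -0.003, -0.109]
ft_force: [-0.1, -2.1, 6.1]
finger_gap: 0.0326
finger_force: 60.9
```

Call:
play_rows:
  delta_pos:
    - [0,0,-1.5]
    - [0,0,-3.5]
    - [0,0,-4.2]
    - [0,0,-4.2]
    - [0,0,-4.2]
    - [0,0,-4.2]
    - [0,0,0]
    - [0,0,0]
  rot:
    - [0,0,0]
    - [0,0,0]
    - [0,0,0]
    - [0,0,0]
    - [0,0,0]
    - [0,0,0]
    - [0,0,0]
    - [0,0,0]
  jaw: [0,0,0,0,0,0,0,0]

```text
time_s: 4.35
tcp_pos: [0.4349, -0.1118, 0.3602]
tcp_rot: [-3.141, -0.0, -0.109]
ft_force: [-0.6, 0.2, -3.9]
finger_gap: 0.0329
finger_force: 60.2
```

```bash
python3 - <<'E'
from h import *
from cell import bot
c=load('w0')
g=cv2.cvtColor(c['img'],cv2.COLOR_BGR2GRAY)
for r in(60,150,250):
    print(r,[int(x) for x in g[r,300:372:3]])
w=snap('wrist','w2');snap('scene','s2');snap('side','d2')
i=np.hstack([load('w0')['img'][270:480,220:400],load('w1')['img'][130:340,430:640]]);cv2.imwrite('pics/crop1.png',cv2.resize(i,None,fx=2,fy=2,interpolation=cv2.INTER_CUBIC))
E
```

```text
Traceback (most recent call last):
  File "h.py", line 23, in load
    def load(n): return pickle.load(open(n+'.pkl','rb'))
                                    ~~~~^^^^^^^^^^^^^^^
FileNotFoundError: [Errno 2] No such file or directory: 'w0.pkl'
```

```bash
cp wrist0.pkl w0.pkl; python3 - <<'E'
from h import *
c=load('w0')
g=cv2.cvtColor(c['img'],cv2.COLOR_BGR2GRAY)
for r in(60,150,250):
    print(r,[int(x) for x in g[r,300:372:3]])
snap('scene','s2');snap('side','d2')
i=np.hstack([c['img'][270:480,220:400],load('w1')['img'][130:340,430:640]]);cv2.imwrite('pics/crop1.png',cv2.resize(i,None,fx=2,fy=2,interpolation=cv2.INTER_CUBIC))
E
```

```text
60 [155, 157, 159, 154, 154, 155, 121, 135, 147, 151, 152, 152, 147, 139, 132, 117, 100, 149, 159, 152, 152, 152, 157, 155]
150 [166, 160, 165, 164, 163, 163, 162, 163, 111, 139, 150, 156, 157, 156, 149, 141, 134, 114, 90, 154, 160, 157, 154, 159]
250 [171, 168, 120, 110, 109, 108, 110, 110, 108, 109, 110, 133, 146, 157, 158, 157, 153, 144, 135, 114, 87, 110, 162, 161]
```

View pics/crop1.png

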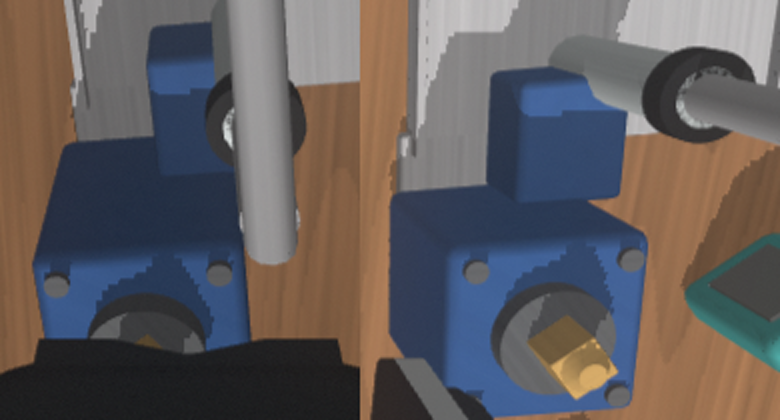

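View pics/s2.png

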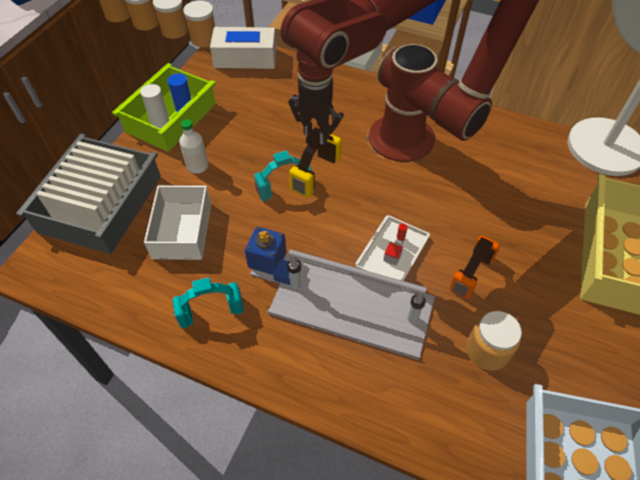

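The crop shows the shaft's square end with its flat cone tip at crop (594,373), i.e. w1 (547,316), and the collar top near (531,301). The scene view shows the yellow muff held straight in the gripper.

```bash
python3 - <<'E'
from h import *
c=load('w0');w=load('w1')
P=[plane(c,p,.162) for p in((333.5,60),(339.5,150),(347,250))];print(P)
v=P[0]-P[2];th=np.arctan2(-v[0],v[1]);print('rail yaw',th)
tip=plane(w,(547,316.5),.138);print('tip',tip,'coll',plane(w,(531,301),.110))
# rail end in w1: half-end circle (555..) stereo skip; origin from shaft
c_,s_=np.cos(th),np.sin(th);R=np.array([[c_,-s_],[s_,c_]])
sh=tip[:2];o=sh-R@[-.05,-.26];print('origin from shaft',o)
for p in P: print('rail pts in rack',R.T@(p[:2]-o))
# cap edges square orientation, cone corners in w1
for y in(-.055,.055): print(y,o+R@[0,y])
s,d=load('s2'),load('d2')
yb=[b for b in blobs(mask(s['img'],18,34,110,120),60) if 290<b[0][0]<345 and b[0][1]<200];print(yb)
print([b for b in blobs(mask(load('scene0')['img'],105,125,120,40),100)][:0])
E
```

```text
[array([0.63392548, 0.09596988, 0.162     ]), array([0.6374753 , 0.05438755, 0.162     ]), array([0.64243773, 0.00149227, 0.162     ])]
rail yaw 0.08985543625325068
tip [ 0.60814584 -0.18302934  0.138     ] coll [ 0.60973215 -0.18379383  0.11      ]
origin from shaft [0.63461314 0.08040847]
rail pts in rack [0.00071151 0.01556033]
rail pts in rack [ 0.00051563 -0.02617278]
rail pts in rack [ 0.00071151 -0.07929997]
-0.055 [0.63954854 0.02563036]
0.055 [0.62967774 0.13518659]
[([336.7, 145.2], [327, 134, 15, 28, 165]), ([301.2, 179.5], [289, 166, 24, 32, 394])]
[]
```

Call:
play_rows:
  delta_pos:
    - [0,0,0]
    - [0,0,0]
    - [2.7,-1.5,0]
    - [3.8,-2.07,0]
    - [3.8,-2.07,0]
    - [3.8,-2.07,0]
    - [3.8,-2.07,0]
    - [2.5,-1.38,0]
    - [1.3,-0.7,0]
    - [0,0,0]
    - [0,0,0]
    - [0,0,0]
  rot:
    - [0,0,-0.1]
    - [0,0,-0.1]
    - [0,0,0]
    - [0,0,0]
    - [0,0,0]
    - [0,0,0]
    - [0,0,0]
    - [0,0,0]
    - [0,0,0]
    - [0,0,0]
    - [0,0,0]
    - [0,0,0]
  jaw: [0,0,0,0,0,0,0,0,0,0,0,0]

```text
time_s: 5.65
tcp_pos: [0.6394, 0.0253, 0.3591]
tcp_rot: [-3.141, 0.002, 0.09]
ft_force: [-0.1, 0.5, -3.1]
finger_gap: 0.0328
finger_force: 60.4
```

```bash
python3 - <<'E'
from h import *
from cell import bot
s=bot.state();print(s['tcp_pos'],s['tcp_rot'],s['ft_force'],s['joints'])
w=snap('wrist','w3');b=snap('side','d3')
i=np.hstack([w['img'],cv2.resize(b['img'][120:360,180:420],(480,480))]);cv2.imwrite('pics/crop2.png',cv2.resize(i,(800,343)))
E
```

```text
[0.63938971 0.02534664 0.35907563] [-3.14143986e+00  2.24577362e-03  9.01325721e-02] [-0.08222437  0.52076869 -3.09883064] [-7.65064369e-02  4.78540733e-02  1.43917886e+00 -2.22649757e-04
  1.65679972e+00  1.40413861e+00]
```

View pics/crop2.png

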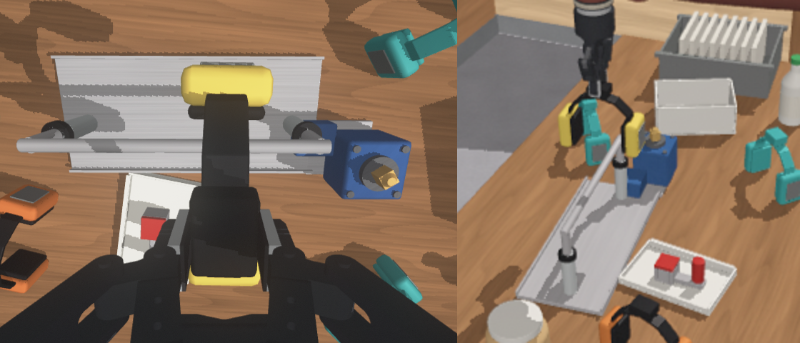

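Call:
play_rows:
  delta_pos:
    - [0,0,2]
    - [0,0,3]
    - [0,0,3]
    - [0,0,3]
    - [0,0,2.5]
    - [0,0,1.5]
    - [0,0,0.5]
    - [0,0,0]
    - [0,0,0]
  rot:
    - [0,0,0]
    - [0,0,0]
    - [0,0,0]
    - [0,0,0]
    - [0,0,0]
    - [0,0,0]
    - [0,0,0]
    - [0,0,0]
    - [0,0,0]
  jaw: [0,0,0,0,0,0,0,0,0]

```text
time_s: 6.65
tcp_pos: [0.6412, 0.0257, 0.2073]
tcp_rot: [3.141, -0.003, 0.091]
ft_force: [0.0, 0.7, -2.9]
finger_gap: 0.0324
finger_force: 60.3
```

Call:
play_rows:
  delta_pos:
    - [0,0,0.2]
    - [0,0,0]
  rot:
    - [0,0,0]
    - [0,0,0]
  jaw: [0,0]

```text
time_s: 6.85
tcp_pos: [0.6408, 0.0258, 0.2045]
tcp_rot: [3.141, -0.002, 0.091]
ft_force: [-0.7, -0.3, -2.9]
finger_gap: 0.0328
finger_force: 60.3
```

Call:
play_rows:
  delta_pos:
    - [0,0,0.2]
    - [0,0,0]
  rot:
    - [0,0,0]
    - [0,0,0]
  jaw: [0,0]

```text
time_s: 7.05
tcp_pos: [0.6402, 0.0259, 0.2012]
tcp_rot: [3.142, 0.0, 0.091]
ft_force: [-0.2, -0.4, -3.2]
finger_gap: 0.0326
finger_force: 60.3
```

Call:
play_rows:
  delta_pos:
    - [0,0,0.2]
    - [0,0,0]
  rot:
    - [0,0,0]
    - [0,0,0]
  jaw: [0,0]

```text
time_s: 7.25
tcp_pos: [0.6402, 0.0259, 0.1989]
tcp_rot: [-3.142, 0.0, 0.091]
ft_force: [0.2, -0.4, -3.5]
finger_gap: 0.0325
finger_force: 60.4
```

Call:
play_rows:
  delta_pos:
    - [0,0,0.2]
    - [0,0,0]
  rot:
    - [0,0,0]
    - [0,0,0]
  jaw: [0,0]

```text
time_s: 7.45
tcp_pos: [0.6405, 0.0258, 0.1987]
tcp_rot: [3.141, -0.001, 0.091]
ft_force: [-3.5, 0.8, 3.6]
finger_gap: 0.0326
finger_force: 61.1
```

Call:
play_rows:
  delta_pos:
    - [0,0,0.1]
    - [0,0,0]
  rot:
    - [0,0,0]
    - [0,0,0]
  jaw: [0,0]

```text
time_s: 7.65
tcp_pos: [0.6405, 0.0259, 0.1986]
tcp_rot: [3.141, -0.001, 0.091]
ft_force: [-5.5, -0.0, 6.8]
finger_gap: 0.0327
finger_force: 61.6
```

Call:
play_rows:
  delta_pos:
    - [0,0,0.1]
    - [0,0,0]
  rot:
    - [0,0,0]
    - [0,0,0]
  jaw: [0,0]

```text
time_s: 7.85
tcp_pos: [0.6406, 0.0259, 0.1986]
tcp_rot: [3.141, -0.001, 0.091]
ft_force: [-6.4, -0.4, 11.0]
finger_gap: 0.0325
finger_force: 62.0
```

Call:
play_rows:
  delta_pos:
    - [0,0,-0.3]
    - [0,0,0]
    - [0,0,0]
    - [0,0,0]
    - [0,0,0]
    - [0,0,0]
    - [0,0,0]
    - [0,0,-1]
    - [0,0,-3]
    - [0,0,-4]
    - [0,0,-4]
    - [0,0,-3]
  rot:
    - [0,0,0]
    - [0,0,0]
    - [0,0,0]
    - [0,0,0]
    - [0,0,0]
    - [0,0,0]
    - [0,0,0]
    - [0,0,0]
    - [0,0,0]
    - [0,0,0]
    - [0,0,0]
    - [0,0,0]
  jaw: [0,0.45,0.55,0.7,0.85,1,1,1,1,1,1,1]

```text
time_s: 9.05
tcp_pos: [0.6407, 0.0259, 0.3527]
tcp_rot: [3.141, -0.004, 0.091]
ft_force: [1.2, 0.8, -0.3]
finger_gap: 0.0853
finger_force: 0.0
```

```bash
python3 - <<'E'
from h import *
from cell import bot
s=bot.state();print(s['tcp_pos'],s['tcp_rot'],s['joints'])
w=snap('wrist','w4');b=snap('side','d4');a=snap('scene','s4')
i=np.hstack([cv2.resize(a['img'][180:380,220:520],(720,480)),cv2.resize(b['img'][150:390,180:420],(480,480))]);cv2.imwrite('pics/crop3.png',cv2.resize(i,(800,320)))
g=mask(b['img'],5,14,170,150);print([x for x in blobs(g,60) if x[0][1]>320 and x[0][0]>260 and x[1][2]<60])
# orange estimate: pad in side at z .14, scene
print(plane(b,(312,335),.14))
E
```

```text
[0.64073687 0.02585213 0.35267555] [ 3.14090619 -0.00414813  0.09084896] [-7.56484672e-02  4.82846197e-02  1.44913437e+00  1.05239356e-05
  1.63996913e+00  1.40430107e+00]
[([284.5, 352.8], [279, 335, 16, 33, 185]), ([331.4, 376.2], [326, 359, 18, 31, 219])]
[0.41216519 0.35200557 0.14      ]
```

View pics/crop3.png

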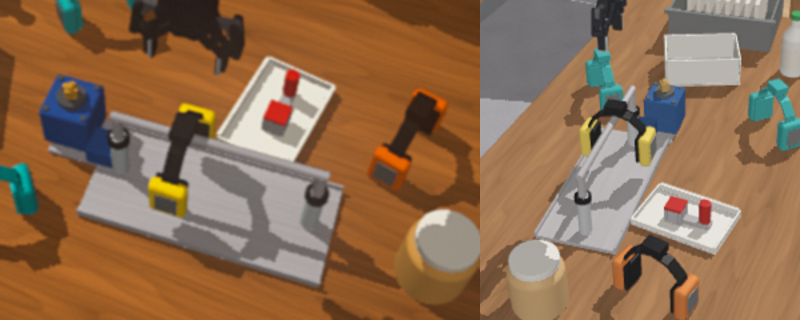

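Yellow hangs straight on the rail. Next I go above the orange muff.

Call:
play_rows:
  delta_pos:
    - [-1,-1.7,0]
    - [-2,-3.5,0]
    - [-2,-3.5,0]
    - [-2,-3.5,0]
    - [-2,-3.5,0.5]
    - [-2,-3.5,0.5]
    - [-2,-3.5,1]
    - [-2,-3.5,1]
    - [-2,-3.5,1]
    - [-2,-3.5,1]
    - [-0.9,-1.4,0]
    - [0,0,0]
  rot:
    - [0,0,0]
    - [0,0,0]
    - [0,0,0]
    - [0,0,0]
    - [0,0,0]
    - [0,0,0]
    - [0,0,0]
    - [0,0,0]
    - [0,0,0]
    - [0,0,0]
    - [0,0,0]
    - [0,0,0]
  jaw: [1,1,1,1,1,1,1,1,1,1,1,1]

```text
time_s: 10.4
tcp_pos: [0.4075, 0.3537, 0.2956]
tcp_rot: [3.14, 0.004, 0.095]
ft_force: [-0.4, -0.3, -1.0]
finger_gap: 0.0849
finger_force: 0.0
```

Call:
play_rows:
  delta_pos:
    - [0,0,0]
    - [0,0,0]
  rot:
    - [0,0,0]
    - [0,0,0]
  jaw: [1,1]

```text
time_s: 10.6
tcp_pos: [0.4108, 0.3518, 0.2978]
tcp_rot: [3.141, 0.001, 0.09]
ft_force: [-0.4, -0.1, 0.4]
finger_gap: 0.0851
finger_force: 0.0
```

```bash
python3 - <<'E'
from h import *
from cell import bot
s=bot.state();print(s['tcp_pos'],s['tcp_rot'],s['joints'])
w=snap('wrist','w5')
m=mask(w['img'],4,13,190,170);print([x for x in blobs(m,200)])
E
```

```text
[0.41077119 0.35175426 0.29775931] [3.14096374e+00 6.89154936e-04 9.00044985e-02] [ 5.70633283e-01 -1.72799462e-01  1.75030629e+00 -2.39042049e-04
  1.56498767e+00  2.05142639e+00]
[]
```

View pics/w5.png

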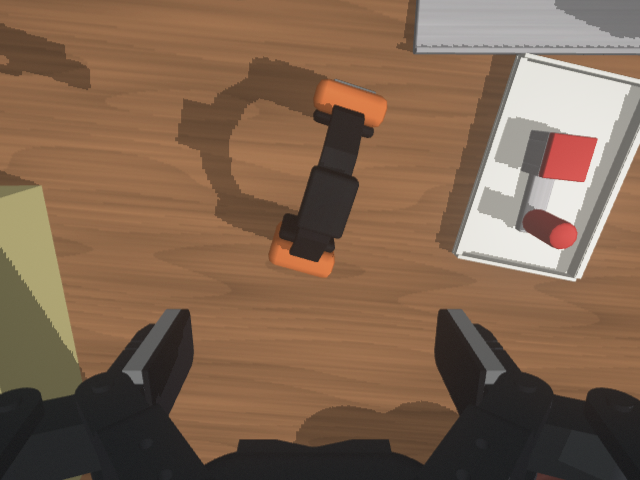

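Orange pad top is centred at about (330,202), with cups at (351,104) and (302,255). The crank's hub cap is at (570,158) and the knob top at (563,236).

```bash
python3 - <<'E'
from h import *
from cell import bot
w=load('w5');s=bot.state()
print('pad',plane(w,(330,202),.14))
P=[plane(w,p,.07) for p in((302,254),(351,103))];v=P[1]-P[0];print(P,(P[0]+P[1])/2,np.linalg.norm(v),'yaw',np.arctan2(v[1],v[0]))
h=plane(w,(571,157),.046);k=plane(w,(563,237),.070);print('hub',h,'knob',k,np.linalg.norm((h-k)[:2]),np.arctan2(*(k-h)[1::-1]))
m=mask(w['img'],0,16,170,190);print([x for x in blobs(m,300)])
E
```

```text
pad [0.42293339 0.34169273 0.14      ]
[array([0.35725038, 0.35747394, 0.07      ]), array([0.48941994, 0.32870884, 0.07      ])] [0.42333516 0.34309139 0.07      ] 0.13526352525978716 yaw -0.21429612593194966
hub [0.46137259 0.12583717 0.046     ] knob [0.39364097 0.12861779 0.07      ] 0.06778867785528542 3.1005621793536227
[([357.1, 102.2], [321, 81, 66, 44, 972]), ([302.6, 262.6], [274, 246, 60, 31, 819])]
```

Call:
play_rows:
  delta_pos:
    - [0,0,0]
    - [0,0,0]
    - [0,0,0]
    - [1.4,0.7,2.5]
    - [0,0,4.0]
    - [0,0,4.0]
    - [0,0,3.0]
    - [0,0,2.0]
    - [0,0,0]
    - [0,0,0]
  rot:
    - [0,0,0.1]
    - [0,0,0.1]
    - [0,0,0.104]
    - [0,0,0]
    - [0,0,0]
    - [0,0,0]
    - [0,0,0]
    - [0,0,0]
    - [0,0,0]
    - [0,0,0]
  jaw: [1,1,1,1,1,1,1,1,1,1]

```text
time_s: 11.65
tcp_pos: [0.4236, 0.3422, 0.1438]
tcp_rot: [-3.142, -0.0, -0.214]
ft_force: [-0.3, 0.2, 0.4]
finger_gap: 0.0854
finger_force: 0.0
```

Call:
play_rows:
  delta_pos:
    - [0,0,0]
    - [0,0,0]
    - [0,0,0]
    - [0,0,0]
    - [0,0,0]
    - [0,0,0]
  rot:
    - [0,0,0]
    - [0,0,0]
    - [0,0,0]
    - [0,0,0]
    - [0,0,0]
    - [0,0,0]
  jaw: [0,0,0,0,0,0]

```text
time_s: 12.25
tcp_pos: [0.4239, 0.343, 0.1447]
tcp_rot: [-3.14, -0.002, -0.213]
ft_force: [1.6, -0.5, 4.2]
finger_gap: 0.0324
finger_force: 61.1
```

Call:
play_rows:
  delta_pos:
    - [0,0,-1.5]
    - [0,0,-3.5]
    - [0,0,-4.2]
    - [0,0,-4.2]
    - [0,0,-4.2]
    - [0,0,-4.2]
    - [0,0,0]
    - [0,0,0]
  rot:
    - [0,0,0]
    - [0,0,0]
    - [0,0,0]
    - [0,0,0]
    - [0,0,0]
    - [0,0,0]
    - [0,0,0]
    - [0,0,0]
  jaw: [0,0,0,0,0,0,0,0]

```text
time_s: 13.05
tcp_pos: [0.4227, 0.3426, 0.3622]
tcp_rot: [-3.141, -0.0, -0.213]
ft_force: [1.1, -0.7, -3.9]
finger_gap: 0.0325
finger_force: 60.4
```

```bash
python3 - <<'E'
from h import *
from cell import bot
b=snap('side','d6');a=snap('scene','s6')
i=np.hstack([cv2.resize(a['img'][120:380,220:560],(628,480)),cv2.resize(b['img'][150:430,180:460],(480,480))]);cv2.imwrite('pics/crop4.png',cv2.resize(i,(800,346)))
E
```

```text
(no output)
```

View pics/crop4.png

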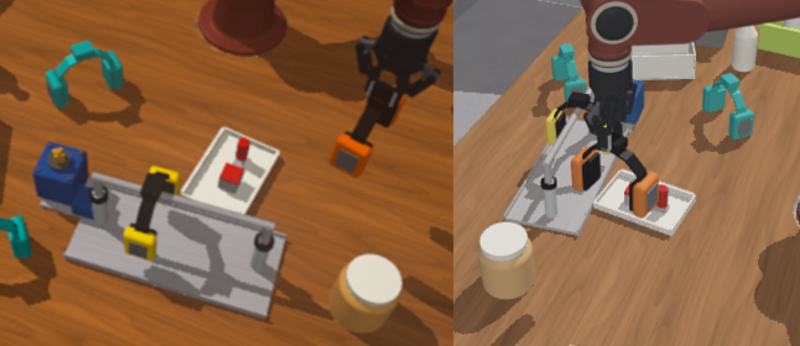

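Call:
play_rows:
  delta_pos:
    - [0,0,0]
    - [0,0,0]
    - [0,0,0]
    - [1.8,2.2,0]
    - [3.2,3.84,0]
    - [3.2,3.84,0]
    - [3.2,3.84,0]
    - [3.2,3.84,0]
    - [2.6,3.1,0]
    - [1.6,1.88,0]
    - [0,0,0]
    - [0,0,0]
  rot:
    - [0,0,-0.1]
    - [0,0,-0.1]
    - [0,0,-0.103]
    - [0,0,0]
    - [0,0,0]
    - [0,0,0]
    - [0,0,0]
    - [0,0,0]
    - [0,0,0]
    - [0,0,0]
    - [0,0,0]
    - [0,0,0]
  jaw: [0,0,0,0,0,0,0,0,0,0,0,0]

```text
time_s: 14.35
tcp_pos: [0.6297, 0.1347, 0.3582]
tcp_rot: [-3.141, 0.005, 0.089]
ft_force: [-0.8, 0.8, -2.9]
finger_gap: 0.0328
finger_force: 60.7
```

Call:
play_rows:
  delta_pos:
    - [0,0,0]
    - [0,0,0]
  rot:
    - [0,0,0]
    - [0,0,0]
  jaw: [0,0]

```text
time_s: 14.55
tcp_pos: [0.6296, 0.1359, 0.3608]
tcp_rot: [-3.141, 0.001, 0.091]
ft_force: [-0.4, 0.1, -2.6]
finger_gap: 0.0323
finger_force: 60.7
```

Call:
play_rows:
  delta_pos:
    - [0,0,2]
    - [0,0,3]
    - [0,0,3]
    - [0,0,3]
    - [0,0,2.5]
    - [0,0,1.5]
    - [0,0,0.8]
    - [0,0,0]
    - [0,0,0]
  rot:
    - [0,0,0]
    - [0,0,0]
    - [0,0,0]
    - [0,0,0]
    - [0,0,0]
    - [0,0,0]
    - [0,0,0]
    - [0,0,0]
    - [0,0,0]
  jaw: [0,0,0,0,0,0,0,0,0]

```text
time_s: 15.45
tcp_pos: [0.6311, 0.1352, 0.205]
tcp_rot: [-3.142, -0.002, 0.09]
ft_force: [-0.0, 0.4, -2.3]
finger_gap: 0.0323
finger_force: 60.6
```

Call:
play_rows:
  delta_pos:
    - [0,0,0.2]
    - [0,0,0]
  rot:
    - [0,0,0]
    - [0,0,0]
  jaw: [0,0]

```text
time_s: 15.65
tcp_pos: [0.631, 0.135, 0.2025]
tcp_rot: [3.142, -0.002, 0.09]
ft_force: [-1.3, -0.3, -2.6]
finger_gap: 0.0323
finger_force: 60.6
```

Call:
play_rows:
  delta_pos:
    - [0,0,0.1]
    - [0,0,0]
  rot:
    - [0,0,0]
    - [0,0,0]
  jaw: [0,0]

```text
time_s: 15.85
tcp_pos: [0.6305, 0.1349, 0.2005]
tcp_rot: [-3.142, -0.0, 0.09]
ft_force: [-0.5, -0.2, -2.5]
finger_gap: 0.0325
finger_force: 60.6
```

Call:
play_rows:
  delta_pos:
    - [0,0,0.2]
    - [0,0,0]
  rot:
    - [0,0,0]
    - [0,0,0]
  jaw: [0,0]

```text
time_s: 16.05
tcp_pos: [0.6309, 0.135, 0.1998]
tcp_rot: [3.142, -0.002, 0.09]
ft_force: [-1.4, -0.0, 3.1]
finger_gap: 0.0327
finger_force: 61.3
```

Call:
play_rows:
  delta_pos:
    - [0,0,0.1]
    - [0,0,0]
  rot:
    - [0,0,0]
    - [0,0,0]
  jaw: [0,0]

```text
time_s: 16.25
tcp_pos: [0.631, 0.135, 0.1998]
tcp_rot: [3.141, -0.002, 0.09]
ft_force: [-3.0, -0.2, 6.5]
finger_gap: 0.0322
finger_force: 61.8
```

Call:
play_rows:
  delta_pos:
    - [0,0,0.1]
    - [0,0,0]
  rot:
    - [0,0,0]
    - [0,0,0]
  jaw: [0,0]

```text
time_s: 16.45
tcp_pos: [0.6312, 0.135, 0.1997]
tcp_rot: [3.142, -0.003, 0.09]
ft_force: [-4.4, -0.8, 9.8]
finger_gap: 0.0324
finger_force: 62.1
```

Call:
play_rows:
  delta_pos:
    - [0,0,-0.3]
    - [0,0,0]
    - [0,0,0]
    - [0,0,0]
    - [0,0,0]
    - [0,0,0]
    - [0,0,0]
    - [0,0,-1]
    - [0,0,-3]
    - [0,0,-4]
    - [0,0,-4]
    - [0,0,-2]
  rot:
    - [0,0,0]
    - [0,0,0]
    - [0,0,0]
    - [0,0,0]
    - [0,0,0]
    - [0,0,0]
    - [0,0,0]
    - [0,0,0]
    - [0,0,0]
    - [0,0,0]
    - [0,0,0]
    - [0,0,0]
  jaw: [0,0.45,0.55,0.7,0.85,1,1,1,1,1,1,1]

```text
time_s: 17.65
tcp_pos: [0.6315, 0.1351, 0.3456]
tcp_rot: [-3.142, -0.008, 0.09]
ft_force: [0.1, -0.2, 0.5]
finger_gap: 0.0855
finger_force: 0.0
```

Call:
play_rows:
  delta_pos:
    - [-2.5,-0.1,0]
    - [-4,-0.2,0]
    - [-4,-0.2,0]
    - [-4,-0.1,2]
    - [-2.5,0,2]
    - [0,0,2]
    - [0,0,2]
    - [0,0,0]
    - [0,0,0]
  rot:
    - [0,0,0]
    - [0,0,0.065]
    - [0,0,0.065]
    - [0,0,0]
    - [0,0,0]
    - [0,0,0]
    - [0,0,0]
    - [0,0,0]
    - [0,0,0]
  jaw: [1,1,1,1,1,1,1,1,1]

```text
time_s: 18.55
tcp_pos: [0.4606, 0.1368, 0.2602]
tcp_rot: [-3.141, -0.001, -0.04]
ft_force: [-0.8, -0.3, -0.2]
finger_gap: 0.0855
finger_force: 0.0
```

```bash
python3 - <<'E'
from h import *
from cell import bot
s=bot.state();print(s['tcp_pos'],s['tcp_rot'],s['joints'])
w=snap('wrist','w7');b=snap('side','d7');a=snap('scene','s7')
m=mask(w['img'],0,6,150,90)|mask(w['img'],172,179,150,90);B=blobs(m,200);print(B)
i=np.hstack([w['img'],cv2.resize(b['img'][150:390,180:420],(480,480))]);cv2.imwrite('pics/crop5.png',cv2.resize(i,(800,343)))
E
```

```text
[0.46060206 0.13676444 0.26018214] [-3.14148598e+00 -5.74166704e-04 -4.01764424e-02] [ 1.33580301e-01 -3.10703975e-01  1.92693324e+00  5.80801942e-06
  1.52477943e+00  1.74455277e+00]
[([325.2, 198.4], [302, 176, 47, 46, 2128]), ([327.1, 283.7], [313, 271, 29, 27, 601])]
```

View pics/crop5.png

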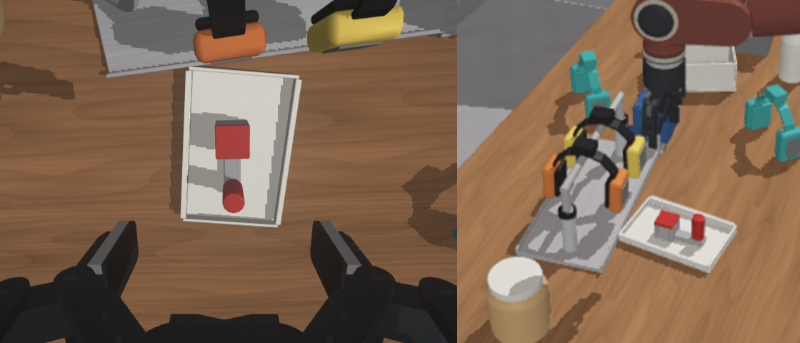

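Both muffs hang side by side on the rail. The crank lies in its tray, with the hub cap at (325,198) and the knob top at (327,284) in the wrist view.

```bash
python3 - <<'E'
from h import *
w=load('w7')
m=mask(w['img'],0,6,150,90)|mask(w['img'],172,179,150,90)
cn=sorted(cv2.findContours(m,0,2)[0],key=cv2.contourArea)[-2:]
cap=[x for x in cn if cv2.boundingRect(x)[1]<230][0]
r=cv2.minAreaRect(cap);bx=cv2.boxPoints(r);Q=np.array([plane(w,p,.046) for p in bx]);print(r,Q.mean(0))
for i in range(4):
    v=Q[(i+1)%4]-Q[i];print(np.linalg.norm(v),np.arctan2(v[1],v[0]))
k=plane(w,(327,284),.070);h=Q.mean(0);print('knob',k,np.arctan2(*(k-h)[1::-1]),np.linalg.norm((k-h)[:2]))
# tray outer top rim corners z=.018 (crop/0.714)
T=np.array([plane(w,np.array(p)*1000/714.,.018) for p in((190,67),(301,76),(279,227),(181,219))]);print(T,T.mean(0));v=(T[1]+T[0]-T[2]-T[3]);print('tray yaw',np.arctan2(v[1],v[0]),[np.linalg.norm(T[i]-T[(i+1)%4]) for i in range(4)])
# shaft square in w1: tip orientation crop for viewing
E
```

```text
((324.9999694824219, 198.49998474121094), (45.99999237060547, 44.99999237060547), -0.0) [0.46117416 0.12757684 0.046     ]
0.037961604359272906 -0.04933890862564239
0.03738665768806515 -1.61204237136832
0.03797759872210521 3.1251408015179987
0.03863540025749507 1.5294062513800506
knob [0.39537823 0.12875963 0.07      ] 3.1236179970230857 0.06580656279319613
[[0.54596392 0.17298041 0.018     ]
 [0.5306209  0.043527   0.018     ]
 [0.33310399 0.06654697 0.018     ]
 [0.35085121 0.19990285 0.018     ]] [0.440135   0.12073931 0.018     ]
tray yaw -0.12652036539549252 [np.float64(0.1303594838909109), np.float64(0.1988538357120784), np.float64(0.13453161331326585), np.float64(0.19696138826337523)]
```

Call:
play_rows:
  delta_pos:
    - [0.1,0.9,0]
    - [0,0,3]
    - [0,0,4]
    - [0,0,4]
    - [0,0,4]
    - [0,0,3]
    - [0,0,2]
    - [0,0,1]
    - [0,0,0.6]
    - [0,0,0]
    - [0,0,0]
  rot:
    - [0,0,0]
    - [0,0,0]
    - [0,0,0]
    - [0,0,0]
    - [0,0,0]
    - [0,0,0]
    - [0,0,0]
    - [0,0,0]
    - [0,0,0]
    - [0,0,0]
    - [0,0,0]
  jaw: [0.65,0.65,0.65,0.65,0.65,0.65,0.65,0.65,0.65,0.65,0.65]

```text
time_s: 19.8
tcp_pos: [0.4622, 0.1277, 0.0447]
tcp_rot: [-3.141, -0.002, -0.04]
ft_force: [-0.2, 0.6, -0.2]
finger_gap: 0.0555
finger_force: 0.0
```

Call:
play_rows:
  delta_pos:
    - [0,0,0.5]
    - [0,0,0]
  rot:
    - [0,0,0]
    - [0,0,0]
  jaw: [0.65,0.65]

```text
time_s: 20.0
tcp_pos: [0.4613, 0.1277, 0.0386]
tcp_rot: [-3.142, -0.001, -0.04]
ft_force: [-0.3, -0.0, 0.1]
finger_gap: 0.0554
finger_force: 0.0
```

Call:
play_rows:
  delta_pos:
    - [0,0,0]
    - [0,0,0]
    - [0,0,0]
    - [0,0,0]
    - [0,0,0]
  rot:
    - [0,0,0]
    - [0,0,0]
    - [0,0,0]
    - [0,0,0]
    - [0,0,0]
  jaw: [0,0,0,0,0]

```text
time_s: 20.5
tcp_pos: [0.4616, 0.1277, 0.0389]
tcp_rot: [3.141, -0.001, -0.04]
ft_force: [-0.4, -1.6, 3.2]
finger_gap: 0.039
finger_force: 61.8
```

Call:
play_rows:
  delta_pos:
    - [0,0,-1]
    - [0,0,-3]
    - [0,0,-4]
    - [0,0,-4]
    - [0,0,-4]
    - [0,0,-4]
    - [0,0,-2]
    - [0,0,0]
  rot:
    - [0,0,0]
    - [0,0,0]
    - [0,0,-0.11]
    - [0,0,-0.11]
    - [0,0,-0.12]
    - [0,0,-0.12]
    - [0,0,-0.11]
    - [0,0,0]
  jaw: [0,0,0,0,0,0,0,0]

```text
time_s: 21.3
tcp_pos: [0.4623, 0.128, 0.2619]
tcp_rot: [3.139, -0.006, 0.53]
ft_force: [0.6, 0.8, -4.5]
finger_gap: 0.0392
finger_force: 61.4
```

Call:
play_rows:
  delta_pos:
    - [-0.6,1.8,0]
    - [-1.1,3.4,0]
    - [-1.1,3.4,0]
    - [-1.1,3.4,0]
    - [-1.1,3.4,0]
    - [-1.1,3.4,0]
    - [-1.1,3.4,0]
    - [-1.1,3.4,0]
    - [-1.1,3.4,0]
    - [-1.1,3.4,0]
    - [-0.6,1.8,0]
    - [0,0,0]
  rot:
    - [0,0,0]
    - [0,0,0]
    - [0,0,0]
    - [0,0,0]
    - [0,0,0]
    - [0,0,0]
    - [0,0,0]
    - [0,0,0]
    - [0,0,0]
    - [0,0,0]
    - [0,0,0]
    - [0,0,0]
  jaw: [0,0,0,0,0,0,0,0,0,0,0,0]

```text
time_s: 22.5
tcp_pos: [0.5373, -0.2248, 0.2554]
tcp_rot: [-3.138, 0.002, 0.525]
ft_force: [-0.1, -0.4, -3.1]
finger_gap: 0.0394
finger_force: 61.6
```

Call:
play_rows:
  delta_pos:
    - [0,0,0]
    - [0,0,0]
  rot:
    - [0,0,0]
    - [0,0,0]
  jaw: [0,0]

```text
time_s: 22.7
tcp_pos: [0.5377, -0.2221, 0.2574]
tcp_rot: [-3.14, 0.0, 0.53]
ft_force: [0.3, 0.4, -3.2]
finger_gap: 0.0388
finger_force: 61.6
```

```bash
python3 - <<'E'
from h import *
from cell import bot
s=bot.state();print(s['tcp_pos'],s['tcp_rot'],s['finger_gap'],s['ft_force'])
w=snap('wrist','w8')
p=proj(w,[.608,-.183,.138])[0];print(p)
x,y=p.astype(int)
cr=cv2.resize(w['img'][max(0,y-60):y+60,max(0,x-60):x+60],(480,480),interpolation=cv2.INTER_CUBIC);print(max(0,x-60),max(0,y-60))
cv2.imwrite('pics/crop6.png',cv2.resize(np.hstack([cr,cv2.resize(w['img'],(640,480))[:, 160:480]]),(800,480)))
print(blobs(mask(w['img'],12,25,100,80),30))
E
```

```text
[ 0.53774938 -0.22211288  0.25736822] [-3.13964607e+00  3.97240881e-04  5.30339980e-01] 0.03883504997944082 [ 0.2914047   0.43992873 -3.16533561]
[317.51870931  95.89004347]
257 35
[([272.5, 179.6], [0, 0, 640, 452, 152881]), ([318.4, 97.2], [299, 77, 39, 41, 1269]), ([255.6, 410.8], [243, 387, 35, 38, 451]), ([582.7, 402.8], [541, 387, 76, 39, 1280]), ([362.5, 421.6], [342, 393, 44, 48, 1464]), ([108.4, 440.0], [98, 428, 21, 27, 173]), ([518.9, 440.0], [509, 428, 21, 27, 175]), ([454.6, 461.3], [449, 441, 15, 39, 380]), ([164.4, 467.1], [142, 449, 37, 31, 705])]
```

View pics/crop6.png

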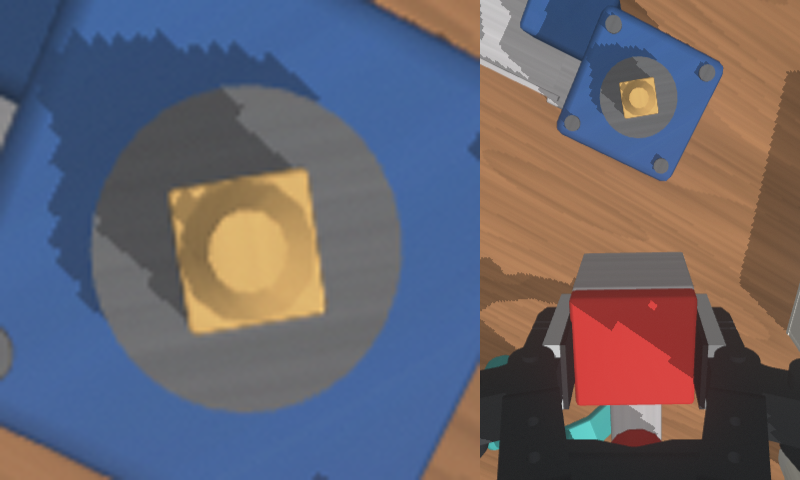

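The shaft end is seen from above: cone tip at about (319,98), square corners clear and turned about 8° in the image. The crank is held square in the gripper.

```bash
python3 - <<'E'
from h import *
from cell import bot
w=load('w8');s=bot.state()
cr=lambda p:(p[0]/4+257-.4,p[1]/4+35-.4)
Q=np.array([plane(w,cr(p),.132) for p in((168,189),(306,170),(325,313),(190,333))])
print(Q.mean(0),[np.linalg.norm(Q[i]-Q[(i+1)%4]).round(4) for i in range(4)],[(np.arctan2(*(Q[(i+1)%4]-Q[i])[1::-1])%(np.pi/2)).round(3) for i in range(4)])
tip=plane(w,cr((248,251)),.138);print('tip',tip,'coll',plane(w,cr((246,249)),.110))
# hub cap relative to TCP (cap top z = tcp+.007)
m=mask(w['img'],0,6,150,90)|mask(w['img'],172,179,150,90);b=blobs(m,500);print(b)
z=s['tcp_pos'][2]+.007
H=np.array([plane(w,p,z) for p in((412+0,290),(537,290),(537,405),(417,403))]);print(H,'mean',H.mean(0)-s['tcp_pos'])
E
```

```text
[ 0.60753839 -0.18391801  0.132     ] [np.float64(0.0195), np.float64(0.0194), np.float64(0.0196), np.float64(0.0197)] [np.float64(0.658), np.float64(0.684), np.float64(0.671), np.float64(0.68)]
tip [ 0.607641   -0.18390604  0.138     ] coll [ 0.60812729 -0.18360305  0.11      ]
[([313.6, 346.2], [250, 289, 127, 117, 13989]), ([315.7, 437.8], [293, 430, 47, 16, 536])]
[[ 0.57209834 -0.23646326  0.26473165]
 [ 0.59139209 -0.2693983   0.26473165]
 [ 0.55833003 -0.2966125   0.26473165]
 [ 0.53862229 -0.26139757  0.26473165]] mean [ 0.02722011 -0.0438686   0.007     ]
```

```bash
python3 - <<'E'
from h import *
from cell import bot
w=load('w8');s=bot.state();t=s['tcp_pos'];y=s['tcp_rot'][2]
X=np.array([np.cos(y),np.sin(y)]);Y=np.array([np.sin(y),-np.cos(y)])
for z in(t[2]+.005,t[2]+.009):
    H=np.array([plane(w,p,z) for p in((252,290),(377,290),(377,405),(258,403))]);d=(H.mean(0)-t)[:2];print(d@X,d@Y,[np.linalg.norm(H[i]-H[(i+1)%4]).round(4) for i in range(4)],[np.arctan2(*(H[(i+1)%4]-H[i])[1::-1])%(np.pi/2) for i in range(4)])
y2=.673
X=np.array([np.cos(y2),np.sin(y2)]);Y=np.array([np.sin(y2),-np.cos(y2)])
d=np.array([.6076,-.1839])-t[:2];print('move',d@X,d@Y)
E
```

```text
6.070650092902166e-06 0.00042340935641597223 [np.float64(0.0389), np.float64(0.0431), np.float64(0.0406), np.float64(0.0422)] [np.float64(0.5299220696739169), np.float64(0.5750545430394105), np.float64(0.5100087252749415), np.float64(0.5337293289506866)]
0.00260261352386375 0.0004027613563661169 [np.float64(0.0375), np.float64(0.0416), np.float64(0.0393), np.float64(0.0408)] [np.float64(0.5299220696739151), np.float64(0.5750545430394118), np.float64(0.510008725274941), np.float64(0.5337293289506855)]
move 0.07832059583437903 0.013582148731696001
```

Call:
play_rows:
  delta_pos:
    - [0,0,0]
    - [0,0,0]
    - [2.5,0.45,0]
    - [3,0.5,0]
    - [2.2,0.35,0]
    - [0,0,2]
    - [0,0,2.5]
    - [0,0,1.8]
    - [0,0,0.7]
    - [0,0,0]
    - [0,0,0]
    - [0,0,0]
  rot:
    - [0,0,-0.07]
    - [0,0,-0.073]
    - [0,0,0]
    - [0,0,0]
    - [0,0,0]
    - [0,0,0]
    - [0,0,0]
    - [0,0,0]
    - [0,0,0]
    - [0,0,0]
    - [0,0,0]
    - [0,0,0]
  jaw: [0,0,0,0,0,0,0,0,0,0,0,0]

```text
time_s: 23.95
tcp_pos: [0.6072, -0.1861, 0.1902]
tcp_rot: [3.139, -0.001, 0.673]
ft_force: [-0.6, -1.0, -2.8]
finger_gap: 0.0388
finger_force: 61.5
```

```bash
python3 - <<'E'
from h import *
from cell import bot
s=bot.state();t=s['tcp_pos'];y=s['tcp_rot'][2];print(t,s['tcp_rot'],s['ft_force'])
X=np.array([np.cos(y),np.sin(y)]);Y=np.array([np.sin(y),-np.cos(y)])
d=np.array([.6076,-.1839])-t[:2];print('shaft-tcp in tool',d@X,d@Y)
E
```

```text
[ 0.6072355  -0.18611659  0.19017502] [ 3.13900127e+00 -1.34863901e-03  6.72636770e-01] [-0.59964199 -1.0309076  -2.82540032]
shaft-tcp in tool 0.0016661535883320034 -0.0015066746307225015
```

Call:
play_rows:
  delta_pos:
    - [0,-0.18,0]
    - [0,0,0.5]
    - [0,0,0.5]
    - [0,0,0.5]
    - [0,0,0]
    - [0,0,0]
  rot:
    - [0,0,0]
    - [0,0,0]
    - [0,0,0]
    - [0,0,0]
    - [0,0,0]
    - [0,0,0]
  jaw: [0,0,0,0,0,0]

```text
time_s: 24.55
tcp_pos: [0.6051, -0.1842, 0.1727]
tcp_rot: [-3.141, 0.0, 0.673]
ft_force: [-0.3, 0.1, -2.8]
finger_gap: 0.0391
finger_force: 61.5
```

Call:
play_rows:
  delta_pos:
    - [0,0,0.4]
    - [0,0,0.3]
    - [0,0,0]
  rot:
    - [0,0,0]
    - [0,0,0]
    - [0,0,0]
  jaw: [0,0,0]

```text
time_s: 24.85
tcp_pos: [0.6056, -0.1844, 0.1668]
tcp_rot: [3.141, -0.0, 0.673]
ft_force: [-0.3, -0.2, -0.6]
finger_gap: 0.0388
finger_force: 62.0
```

Call:
play_rows:
  delta_pos:
    - [0.05,0,0.3]
    - [0,0,0.3]
    - [0,0,0]
  rot:
    - [0,0,0]
    - [0,0,0]
    - [0,0,0]
  jaw: [0,0,0]

```text
time_s: 25.15
tcp_pos: [0.6059, -0.1837, 0.1594]
tcp_rot: [-3.141, -0.001, 0.673]
ft_force: [2.6, 0.0, -4.4]
finger_gap: 0.0392
finger_force: 61.5
```

Call:
play_rows:
  delta_pos:
    - [0,0,0.3]
    - [0,0,0.3]
    - [0,0,0]
  rot:
    - [0,0,0]
    - [0,0,0]
    - [0,0,0]
  jaw: [0,0,0]

```text
time_s: 25.45
tcp_pos: [0.6059, -0.1837, 0.1536]
tcp_rot: [-3.141, -0.001, 0.673]
ft_force: [3.6, 1.2, -4.7]
finger_gap: 0.0394
finger_force: 61.5
```

Call:
play_rows:
  delta_pos:
    - [0.07,0.05,0.3]
    - [0,0,0.3]
    - [0,0,0]
  rot:
    - [0,0,0]
    - [0,0,0]
    - [0,0,0]
  jaw: [0,0,0]

```text
time_s: 25.75
tcp_pos: [0.6061, -0.1838, 0.1473]
tcp_rot: [-3.14, 0.001, 0.673]
ft_force: [1.8, 0.2, -4.7]
finger_gap: 0.0392
finger_force: 61.6
```

Call:
play_rows:
  delta_pos:
    - [0,0,0.2]
    - [0,0,0.1]
    - [0,0,0]
  rot:
    - [0,0,0]
    - [0,0,0]
    - [0,0,0]
  jaw: [0,0,0]

```text
time_s: 26.05
tcp_pos: [0.6063, -0.184, 0.1451]
tcp_rot: [-3.141, 0.001, 0.673]
ft_force: [-0.2, -0.8, -3.8]
finger_gap: 0.0391
finger_force: 61.5
```

Call:
play_rows:
  delta_pos:
    - [0,0,0]
    - [0,0,0]
    - [0,0,0]
    - [0,0,0]
    - [0,0,-0.5]
    - [0,0,-2]
    - [0,0,-3]
    - [0,0,-3]
    - [0,0,-3]
    - [0,0,0]
  rot:
    - [0,0,0]
    - [0,0,0]
    - [0,0,0]
    - [0,0,0]
    - [0,0,0]
    - [0,0,0]
    - [0,0,0]
    - [0,0,0]
    - [0,0,0]
    - [0,0,0]
  jaw: [0.75,0.75,0.75,0.75,0.75,0.75,0.75,0.75,0.75,0.75]

```text
time_s: 27.05
tcp_pos: [0.609, -0.1849, 0.2673]
tcp_rot: [3.132, -0.005, 0.673]
ft_force: [0.6, -0.8, 1.4]
finger_gap: 0.0637
finger_force: 0.0
```

Call:
play_rows:
  delta_pos:
    - [0,0,0]
    - [0,0,0]
    - [0,0,0]
    - [0,0,0]
    - [0,0,0]
    - [0,0,0]
    - [0,0,0]
    - [0,0,0]
    - [0,0,0]
    - [0,0,0]
    - [0,0,0]
    - [0,0,0]
  rot:
    - [0,0,-0.12]
    - [0,0,-0.12]
    - [0,0,-0.12]
    - [0,0,-0.12]
    - [0,0,-0.12]
    - [0,0,-0.12]
    - [0,0,-0.13]
    - [0,0,-0.137]
    - [0,0.11,0]
    - [0,0.12,0]
    - [0,0.12,0]
    - [0,0,0]
  jaw: [0.5,0.5,0.5,0.5,0.5,0.5,0.5,0.5,0.5,0.5,0.5,0.5]

```text
time_s: 28.25
tcp_pos: [0.6059, -0.1859, 0.2579]
tcp_rot: [-3.138, -0.352, 1.655]
ft_force: [0.9, 0.5, -0.8]
finger_gap: 0.0427
finger_force: 0.0
```

```bash
python3 - <<'E'
from h import *
from cell import bot
from scipy.spatial.transform import Rotation as Ro
s=bot.state();t=s['tcp_pos'];R=Ro.from_euler('xyz',s['tcp_rot']).as_matrix();print(s['time_s'],t,s['tcp_rot'],s['joints'],'\n',R.round(3))
d=np.array([.556,-.225,.255])-t;print('to above knob',(R.T@d*100).round(2));print('down 1cm',(R.T@[0,0,-1]).round(3))
b=snap('side','d9');a=snap('scene','s9')
for c in(a,b):
    m=mask(c['img'],0,6,170,90);q=proj(c,[[.6076,-.1839,.152],[.556,-.225,.160]]);print(q.round(0).tolist(),[x[0] for x in blobs(m,30) if min(np.linalg.norm(q-x[0],axis=1))<25])
E
```

```text
28.25 [ 0.60591032 -0.1859357   0.25793671] [-3.13828005 -0.35152147  1.65538825] [-0.53165     0.16898008  1.50133182  0.28452188  1.67844406 -0.61565919] 
 [[-0.079  0.996 -0.032]
 [ 0.935  0.086  0.343]
 [ 0.344 -0.003 -0.939]]
to above knob [-3.36 -5.31 -0.9 ]
down 1cm [-0.344  0.003  0.939]
[[263.0, 230.0], [258.0, 208.0]] [[258.3, 204.5], [262.9, 229.5]]
[[318.0, 206.0], [337.0, 200.0]] [[337.5, 202.4], [318.1, 206.5]]
```

Call:
play_rows:
  delta_pos:
    - [-1.1,-1.8,-0.3]
    - [-1.1,-1.8,-0.3]
    - [-1.1,-1.7,-0.3]
    - [0,0,0]
    - [0,0,0]
  rot:
    - [0,0,0]
    - [0,0,0]
    - [0,0,0]
    - [0,0,0]
    - [0,0,0]
  jaw: [0.5,0.5,0.5,0.5,0.5]

```text
time_s: 28.85
tcp_pos: [0.5566, -0.2223, 0.2579]
tcp_rot: [3.141, -0.349, 1.66]
ft_force: [0.3, -0.2, -0.5]
finger_gap: 0.0427
finger_force: 0.0
```

```bash
python3 - <<'E'
from h import *
from cell import bot
from scipy.spatial.transform import Rotation as Ro
s=bot.state();t=s['tcp_pos'];R=Ro.from_euler('xyz',s['tcp_rot']).as_matrix();print(t)
w=snap('wrist','w10')
m=mask(w['img'],0,6,150,90)|mask(w['img'],172,179,150,90);print(blobs(m,100));print(proj(w,[[.556,-.225,.176],[.6076,-.1839,.152],[.556,-.225,.155]]).round(0))
d=np.array([.556,-.225,.160])-t;print('to knob',(R.T@d*100).round(2))
E
```

```text
[ 0.55658024 -0.22229634  0.25793047]
[([401.1, 246.7], [356, 202, 91, 90, 4416]), ([309.6, 314.4], [287, 287, 47, 53, 1835])]
[[311. 314.]
 [404. 246.]
 [312. 308.]]
to knob [-3.6  -0.09  9.11]
```

Call:
play_rows:
  delta_pos:
    - [-1,-0.1,2.5]
    - [-1,0,2.5]
    - [-0.9,0,2.3]
    - [-0.7,0,1.8]
    - [0,0,0]
    - [0,0,0]
  rot:
    - [0,0,0]
    - [0,0,0]
    - [0,0,0]
    - [0,0,0]
    - [0,0,0]
    - [0,0,0]
  jaw: [0.5,0.5,0.5,0.5,0.5,0.5]

```text
time_s: 29.5
tcp_pos: [0.5564, -0.2247, 0.1599]
tcp_rot: [-3.142, -0.35, 1.661]
ft_force: [-0.2, -0.0, -0.0]
finger_gap: 0.0423
finger_force: 0.0
```

Call:
play_rows:
  delta_pos:
    - [0,0,0]
    - [0,0,0]
    - [0,0,0]
    - [0,0,0]
    - [0,0,0]
  rot:
    - [0,0,0]
    - [0,0,0]
    - [0,0,0]
    - [0,0,0]
    - [0,0,0]
  jaw: [0,0,0,0,0]

```text
time_s: 30.0
tcp_pos: [0.5568, -0.2258, 0.1616]
tcp_rot: [3.139, -0.349, 1.661]
ft_force: [-1.3, -1.5, 5.5]
finger_gap: 0.0245
finger_force: 59.2
```

```bash
cat > wind.py <<'E'
import sys
from h import *
from cell import bot
from scipy.spatial.transform import Rotation as Ro
# waypoints on the knob circle from the current angle, clockwise; n rows of step deg
step=float(sys.argv[1]);n=int(sys.argv[2]);z=float(sys.argv[3])
s=bot.state();t=s['tcp_pos'];R=Ro.from_euler('xyz',s['tcp_rot']).as_matrix();C=np.array([.6073,-.1839])
v=t[:2]-C;a=np.arctan2(v[1],v[0]);print('t',s['time_s'],'tcp',t.round(4),'rot',np.round(s['tcp_rot'],3),'r',np.linalg.norm(v).round(4),'ang',np.degrees(a).round(1),'F',s['ft_force'].round(1))
p=t;out=[]
for i in range(1,n+1):
    q=np.r_[C+.066*np.array([np.cos(a-np.radians(step*i)),np.sin(a-np.radians(step*i))]),z];d=np.round(R.T@(q-p)*100,2);out.append(d.tolist());p=p+R@d/100
print(out)
E
python3 wind.py 15 24 0.160
```

```text
t 30.0 tcp [ 0.5568 -0.2258  0.1616] rot [ 3.139 -0.349  1.661] r 0.0656 ang -140.3 F [-1.3 -1.5  5.5]
[[1.37, -0.82, 0.66], [1.58, -0.36, 0.58], [1.62, 0.09, 0.58], [1.54, 0.53, 0.57], [1.36, 0.93, 0.49], [1.08, 1.28, 0.4], [0.74, 1.53, 0.27], [0.34, 1.69, 0.13], [-0.08, 1.72, -0.03], [-0.5, 1.64, -0.17], [-0.88, 1.44, -0.32], [-1.2, 1.16, -0.43], [-1.45, 0.78, -0.52], [-1.58, 0.37, -0.58], [-1.62, -0.09, -0.59], [-1.54, -0.53, -0.56], [-1.36, -0.93, -0.5], [-1.08, -1.28, -0.39], [-0.74, -1.53, -0.28], [-0.34, -1.69, -0.12], [0.08, -1.72, 0.02], [0.5, -1.64, 0.18], [0.88, -1.45, 0.32], [1.21, -1.15, 0.43]]
```

Call:
play_rows:
  delta_pos:
    - [1.42,-0.82,0.51]
    - [1.58,-0.36,0.58]
    - [1.62,0.09,0.58]
    - [1.54,0.53,0.57]
    - [1.36,0.93,0.49]
    - [1.08,1.28,0.4]
    - [0.74,1.53,0.27]
    - [0.34,1.69,0.13]
    - [-0.08,1.72,-0.03]
    - [-0.5,1.64,-0.17]
  rot:
    - [0,0,0]
    - [0,0,0]
    - [0,0,0]
    - [0,0,0]
    - [0,0,0]
    - [0,0,0]
    - [0,0,0]
    - [0,0,0]
    - [0,0,0]
    - [0,0,0]
  jaw: [0,0,0,0,0,0,0,0,0,0]

```text
time_s: 31.0
tcp_pos: [0.6305, -0.1196, 0.1618]
tcp_rot: [3.14, -0.352, 1.662]
ft_force: [-2.4, 2.0, 7.5]
finger_gap: 0.0246
finger_force: 59.6
```

```bash
python3 wind.py 15 2 0.160; python3 - <<'E'
from h import *
b=snap('side','d11');a=snap('scene','s11')
for c in(a,b):
    m=mask(c['img'],0,6,170,90);q=proj(c,[[.6076,-.1839,.152]]);print(q.round(0).tolist(),[x[0] for x in blobs(m,15) if min(np.linalg.norm(q-x[0],axis=1))<30])
E
```

```text
t 31.0 tcp [ 0.6305 -0.1196  0.1618] rot [ 3.14  -0.352  1.662] r 0.0684 ang 70.2 F [-2.4  2.   7.5]
[[-1.13, 1.35, -0.23], [-1.2, 1.17, -0.43]]
[[263.0, 230.0]] [[255.2, 230.8], [281.3, 240.3]]
[[318.0, 206.0]] [[319.3, 207.4], [303.4, 214.5]]
```

Call:
play_rows:
  delta_pos:
    - [-0.88,1.44,-0.32]
    - [-1.2,1.16,-0.43]
    - [-1.45,0.78,-0.52]
    - [-1.58,0.37,-0.58]
    - [-1.62,-0.09,-0.59]
    - [-1.54,-0.53,-0.56]
    - [-1.36,-0.93,-0.5]
    - [-1.08,-1.28,-0.39]
    - [-0.74,-1.53,-0.28]
    - [-0.34,-1.69,-0.12]
    - [0.08,-1.72,0.02]
    - [0.5,-1.64,0.18]
  rot:
    - [0,0,0]
    - [0,0,0]
    - [0,0,0]
    - [0,0,0]
    - [0,0,0]
    - [0,0,0]
    - [0,0,0]
    - [0,0,0]
    - [0,0,0]
    - [0,0,0]
    - [0,0,0]
    - [0,0,0]
  jaw: [0,0,0,0,0,0,0,0,0,0,0,0]

```text
time_s: 32.3
tcp_pos: [0.5851, -0.2444, 0.1612]
tcp_rot: [3.135, -0.352, 1.661]
ft_force: [5.7, 6.1, 2.0]
finger_gap: 0.0248
finger_force: 59.1
```

Call:
play_rows:
  delta_pos:
    - [0.88,-1.44,0.32]
    - [1.22,-1.14,0.43]
    - [1.42,-0.8,0.51]
    - [1.58,-0.36,0.58]
    - [1.62,0.09,0.58]
    - [1.54,0.53,0.57]
    - [1.36,0.93,0.49]
    - [1.08,1.28,0.4]
    - [0.74,1.53,0.27]
    - [0.34,1.69,0.13]
    - [-0.08,1.72,-0.03]
    - [-0.5,1.64,-0.17]
  rot:
    - [0,0,0]
    - [0,0,0]
    - [0,0,0]
    - [0,0,0]
    - [0,0,0]
    - [0,0,0]
    - [0,0,0]
    - [0,0,0]
    - [0,0,0]
    - [0,0,0]
    - [0,0,0]
    - [0,0,0]
  jaw: [0,0,0,0,0,0,0,0,0,0,0,0]

```text
time_s: 33.5
tcp_pos: [0.6305, -0.1195, 0.1617]
tcp_rot: [3.141, -0.352, 1.662]
ft_force: [-2.9, 1.3, 7.8]
finger_gap: 0.0244
finger_force: 60.0
```

```bash
python3 wind.py 15 2 0.160; cat > chk.py <<'E'
from h import *
import sys
b=snap('side','d_'+sys.argv[1]);a=snap('scene','s_'+sys.argv[1])
for c in(a,b):
    m=mask(c['img'],0,6,170,90);q=proj(c,[[.6076,-.1839,.152]]);print('hub exp',q.round(0).tolist(),[x[0] for x in blobs(m,15) if min(np.linalg.norm(q-x[0],axis=1))<40])
    y=mask(c['img'],18,34,110,120);print('yel',[x[0] for x in blobs(y,60) if 150<x[0][0]<400])
E
python3 chk.py 12
```

```text
t 33.5 tcp [ 0.6305 -0.1195  0.1617] rot [ 3.141 -0.352  1.662] r 0.0684 ang 70.2 F [-2.9  1.3  7.8]
[[-1.14, 1.35, -0.24], [-1.19, 1.16, -0.43]]
hub exp [[263.0, 230.0]] [[255.2, 230.6], [281.3, 240.3]]
yel [[196.7, 75.7], [346.1, 247.4], [325.5, 296.8]]
hub exp [[318.0, 206.0]] [[319.3, 207.4], [303.3, 214.4]]
yel [[258.5, 240.0], [304.0, 253.8]]
```

Call:
play_rows:
  delta_pos:
    - [-0.88,1.44,-0.32]
    - [-1.2,1.16,-0.43]
    - [-1.45,0.78,-0.52]
    - [-1.58,0.37,-0.58]
    - [-1.62,-0.09,-0.59]
    - [-1.54,-0.53,-0.56]
    - [-1.36,-0.93,-0.5]
    - [-1.08,-1.28,-0.39]
    - [-0.74,-1.53,-0.28]
    - [-0.34,-1.69,-0.12]
    - [0.08,-1.72,0.02]
    - [0.5,-1.64,0.18]
  rot:
    - [0,0,0]
    - [0,0,0]
    - [0,0,0]
    - [0,0,0]
    - [0,0,0]
    - [0,0,0]
    - [0,0,0]
    - [0,0,0]
    - [0,0,0]
    - [0,0,0]
    - [0,0,0]
    - [0,0,0]
  jaw: [0,0,0,0,0,0,0,0,0,0,0,0]

```text
time_s: 34.8
tcp_pos: [0.5852, -0.2444, 0.1613]
tcp_rot: [3.135, -0.352, 1.661]
ft_force: [5.4, 4.7, 3.5]
finger_gap: 0.0246
finger_force: 59.4
```

Call:
play_rows:
  delta_pos:
    - [0.88,-1.44,0.32]
    - [1.22,-1.14,0.43]
    - [1.42,-0.8,0.51]
    - [1.58,-0.36,0.58]
    - [1.62,0.09,0.58]
    - [1.54,0.53,0.57]
    - [1.36,0.93,0.49]
    - [1.08,1.28,0.4]
    - [0.74,1.53,0.27]
    - [0.34,1.69,0.13]
    - [-0.08,1.72,-0.03]
    - [-0.5,1.64,-0.17]
  rot:
    - [0,0,0]
    - [0,0,0]
    - [0,0,0]
    - [0,0,0]
    - [0,0,0]
    - [0,0,0]
    - [0,0,0]
    - [0,0,0]
    - [0,0,0]
    - [0,0,0]
    - [0,0,0]
    - [0,0,0]
  jaw: [0,0,0,0,0,0,0,0,0,0,0,0]

```text
time_s: 36.0
tcp_pos: [0.6306, -0.1196, 0.1617]
tcp_rot: [3.141, -0.353, 1.662]
ft_force: [-2.7, 1.2, 7.6]
finger_gap: 0.0246
finger_force: 60.2
```

```bash
python3 wind.py 15 2 0.160; python3 chk.py 13
```

```text
t 36.0 tcp [ 0.6306 -0.1196  0.1617] rot [ 3.141 -0.353  1.662] r 0.0684 ang 70.1 F [-2.7  1.2  7.6]
[[-1.13, 1.35, -0.24], [-1.2, 1.16, -0.44]]
hub exp [[263.0, 230.0]] [[255.2, 230.8], [281.3, 240.4]]
yel [[196.9, 75.8], [346.3, 243.9], [325.5, 293.8]]
hub exp [[318.0, 206.0]] [[319.3, 207.4], [303.2, 214.3]]
yel [[257.3, 236.5], [303.9, 249.8]]
```

Lifting well: the yellow muff rises about 3.7 px per turn. I'll do another turn.

Call:
play_rows:
  delta_pos:
    - [-0.88,1.44,-0.32]
    - [-1.2,1.16,-0.43]
    - [-1.45,0.78,-0.52]
    - [-1.58,0.37,-0.58]
    - [-1.62,-0.09,-0.59]
    - [-1.54,-0.53,-0.56]
    - [-1.36,-0.93,-0.5]
    - [-1.08,-1.28,-0.39]
    - [-0.74,-1.53,-0.28]
    - [-0.34,-1.69,-0.12]
    - [0.08,-1.72,0.02]
    - [0.5,-1.64,0.18]
  rot:
    - [0,0,0]
    - [0,0,0]
    - [0,0,0]
    - [0,0,0]
    - [0,0,0]
    - [0,0,0]
    - [0,0,0]
    - [0,0,0]
    - [0,0,0]
    - [0,0,0]
    - [0,0,0]
    - [0,0,0]
  jaw: [0,0,0,0,0,0,0,0,0,0,0,0]

```text
time_s: 37.3
tcp_pos: [0.5853, -0.2445, 0.1613]
tcp_rot: [3.135, -0.352, 1.661]
ft_force: [5.6, 5.7, 2.5]
finger_gap: 0.0244
finger_force: 59.6
```

Call:
play_rows:
  delta_pos:
    - [0.88,-1.44,0.32]
    - [1.22,-1.14,0.43]
    - [1.42,-0.8,0.51]
    - [1.58,-0.36,0.58]
    - [1.62,0.09,0.58]
    - [1.54,0.53,0.57]
    - [1.36,0.93,0.49]
    - [1.08,1.28,0.4]
    - [0.74,1.53,0.27]
    - [0.34,1.69,0.13]
    - [-0.08,1.72,-0.03]
    - [-0.5,1.64,-0.17]
  rot:
    - [0,0,0]
    - [0,0,0]
    - [0,0,0]
    - [0,0,0]
    - [0,0,0]
    - [0,0,0]
    - [0,0,0]
    - [0,0,0]
    - [0,0,0]
    - [0,0,0]
    - [0,0,0]
    - [0,0,0]
  jaw: [0,0,0,0,0,0,0,0,0,0,0,0]

```text
time_s: 38.5
tcp_pos: [0.6307, -0.1196, 0.1617]
tcp_rot: [3.141, -0.353, 1.662]
ft_force: [-3.3, 1.7, 8.1]
finger_gap: 0.0246
finger_force: 60.3
```

```bash
python3 wind.py 15 2 0.160; python3 chk.py 14
```

```text
t 38.5 tcp [ 0.6307 -0.1196  0.1617] rot [ 3.141 -0.353  1.662] r 0.0684 ang 70.0 F [-3.3  1.7  8.1]
[[-1.14, 1.35, -0.23], [-1.2, 1.16, -0.44]]
hub exp [[263.0, 230.0]] [[255.2, 230.8], [281.3, 240.5]]
yel [[196.9, 75.8], [347.4, 240.8], [325.4, 290.7]]
hub exp [[318.0, 206.0]] [[319.3, 207.3], [303.2, 214.4]]
yel [[256.9, 232.1], [303.7, 245.8]]
```

Call:
play_rows:
  delta_pos:
    - [-0.88,1.44,-0.32]
    - [-1.2,1.16,-0.43]
    - [-1.45,0.78,-0.52]
    - [-1.58,0.37,-0.58]
    - [-1.62,-0.09,-0.59]
    - [-1.54,-0.53,-0.56]
    - [-1.36,-0.93,-0.5]
    - [-1.08,-1.28,-0.39]
    - [-0.74,-1.53,-0.28]
    - [0,0,0]
    - [0,0,0]
  rot:
    - [0,0,0]
    - [0,0,0]
    - [0,0,0]
    - [0,0,0]
    - [0,0,0]
    - [0,0,0]
    - [0,0,0]
    - [0,0,0]
    - [0,0,0]
    - [0,0,0]
    - [0,0,0]
  jaw: [0,0,0,0,0,0,0,0,0,0,0]

```text
time_s: 39.7
tcp_pos: [0.634, -0.2424, 0.1611]
tcp_rot: [-3.14, -0.354, 1.66]
ft_force: [-2.4, 3.3, 6.7]
finger_gap: 0.0247
finger_force: 60.3
```

```bash
python3 wind.py 5 9 0.1610
```

```text
t 39.7 tcp [ 0.634  -0.2424  0.1611] rot [-3.14  -0.354  1.66 ] r 0.0643 ang -65.5 F [-2.4  3.3  6.7]
[[-0.31, -0.5, -0.11], [-0.11, -0.56, -0.04], [-0.06, -0.57, -0.02], [-0.02, -0.58, -0.01], [0.03, -0.57, 0.02], [0.08, -0.57, 0.02], [0.12, -0.56, 0.05], [0.17, -0.55, 0.06], [0.21, -0.53, 0.08]]
```

Call:
play_rows:
  delta_pos:
    - [-0.16,-0.54,-0.06]
    - [-0.11,-0.56,-0.04]
    - [-0.06,-0.57,-0.02]
    - [0,0,0]
    - [0,0,0]
  rot:
    - [0,0,0]
    - [0,0,0]
    - [0,0,0]
    - [0,0,0]
    - [0,0,0]
  jaw: [0,0,0,0,0]

```text
time_s: 40.2
tcp_pos: [0.6187, -0.2471, 0.1611]
tcp_rot: [3.14, -0.353, 1.661]
ft_force: [-0.8, 4.3, 6.1]
finger_gap: 0.0246
finger_force: 60.1
```

Call:
play_rows:
  delta_pos:
    - [-0.02,-0.58,-0.01]
    - [0,0,0]
    - [0,0,0]
  rot:
    - [0,0,0]
    - [0,0,0]
    - [0,0,0]
  jaw: [0,0,0]

```text
time_s: 40.5
tcp_pos: [0.6131, -0.2479, 0.1611]
tcp_rot: [3.14, -0.353, 1.661]
ft_force: [0.0, 5.4, 5.5]
finger_gap: 0.0246
finger_force: 60.1
```

Call:
play_rows:
  delta_pos:
    - [0.02,-0.35,0.01]
    - [0,0,0]
    - [0,0,0]
  rot:
    - [0,0,0]
    - [0,0,0]
    - [0,0,0]
  jaw: [0,0,0]

```text
time_s: 40.8
tcp_pos: [0.6099, -0.248, 0.1611]
tcp_rot: [3.139, -0.353, 1.661]
ft_force: [0.6, 4.5, 6.4]
finger_gap: 0.0249
finger_force: 60.1
```

Call:
play_rows:
  delta_pos:
    - [0.02,-0.3,0.01]
    - [0,0,0]
    - [0,0,0]
  rot:
    - [0,0,0]
    - [0,0,0]
    - [0,0,0]
  jaw: [0,0,0]

```text
time_s: 41.1
tcp_pos: [0.607, -0.2481, 0.1611]
tcp_rot: [3.139, -0.353, 1.661]
ft_force: [1.7, 4.3, 6.0]
finger_gap: 0.0246
finger_force: 60.1
```

Call:
play_rows:
  delta_pos:
    - [0.03,-0.3,0.01]
    - [0,0,0]
    - [0,0,0]
  rot:
    - [0,0,0]
    - [0,0,0]
    - [0,0,0]
  jaw: [0,0,0]

```text
time_s: 41.4
tcp_pos: [0.604, -0.2481, 0.1611]
tcp_rot: [3.138, -0.353, 1.661]
ft_force: [2.1, 4.5, 6.4]
finger_gap: 0.0247
finger_force: 60.1
```

Call:
play_rows:
  delta_pos:
    - [0.03,-0.3,0.01]
    - [0,0,0]
    - [0,0,0]
  rot:
    - [0,0,0]
    - [0,0,0]
    - [0,0,0]
  jaw: [0,0,0]

```text
time_s: 41.7
tcp_pos: [0.6016, -0.2479, 0.1612]
tcp_rot: [3.137, -0.352, 1.662]
ft_force: [2.9, 5.3, 5.0]
finger_gap: 0.0244
finger_force: 59.9
```

Call:
play_rows:
  delta_pos:
    - [0.04,-0.3,0.02]
    - [0,0,0]
    - [0,0,0]
  rot:
    - [0,0,0]
    - [0,0,0]
    - [0,0,0]
  jaw: [0,0,0]

```text
time_s: 42.0
tcp_pos: [0.6003, -0.2477, 0.1613]
tcp_rot: [3.132, -0.351, 1.663]
ft_force: [9.2, 5.2, 2.9]
finger_gap: 0.0244
finger_force: 59.8
```

Call:
play_rows:
  delta_pos:
    - [0.05,-0.3,0.02]
    - [0,0,0]
    - [0,0,0]
  rot:
    - [0,0,0]
    - [0,0,0]
    - [0,0,0]
  jaw: [0,0,0]

```text
time_s: 42.3
tcp_pos: [0.5989, -0.2474, 0.1615]
tcp_rot: [3.127, -0.35, 1.664]
ft_force: [15.0, 5.3, 1.3]
finger_gap: 0.025
finger_force: 59.7
```

Call:
play_rows:
  delta_pos:
    - [0.06,-0.3,0.02]
    - [0,0,0]
    - [0,0,0]
  rot:
    - [0,0,0]
    - [0,0,0]
    - [0,0,0]
  jaw: [0,0,0]

```text
time_s: 42.6
tcp_pos: [0.5975, -0.2472, 0.1617]
tcp_rot: [3.122, -0.348, 1.665]
ft_force: [21.3, 5.7, -1.7]
finger_gap: 0.0244
finger_force: 59.7
```

```bash
python3 wind.py 5 9 0.1611; python3 chk.py 15
```

```text
t 42.6 tcp [ 0.5975 -0.2472  0.1617] rot [ 3.122 -0.348  1.665] r 0.064 ang -98.8 F [21.3  5.7 -1.7]
[[-0.05, -0.6, 0.04], [0.2, -0.54, 0.06], [0.25, -0.51, 0.08], [0.28, -0.5, 0.09], [0.32, -0.46, 0.11], [0.36, -0.43, 0.12], [0.4, -0.4, 0.14], [0.42, -0.36, 0.15], [0.45, -0.32, 0.15]]
hub exp [[263.0, 230.0]] [[242.6, 214.3], [262.8, 229.9]]
yel [[196.9, 75.8], [347.6, 239.2], [325.0, 288.9]]
hub exp [[318.0, 206.0]] [[322.5, 201.4]]
yel [[256.8, 229.7], [303.7, 243.8]]
```

The tangential force rises from about 3 to 21 N with hardly any motion, so this is the top stop, at the expected total turn. I'll relax the push and release.

Call:
play_rows:
  delta_pos:
    - [-0.04,0.25,-0.02]
    - [-0.04,0.25,-0.02]
    - [0,0,0]
    - [0,0,0]
  rot:
    - [0,0,0]
    - [0,0,0]
    - [0,0,0]
    - [0,0,0]
  jaw: [0,0,0,0]

```text
time_s: 43.1
tcp_pos: [0.5992, -0.2475, 0.1613]
tcp_rot: [3.132, -0.351, 1.663]
ft_force: [9.0, 5.2, 2.3]
finger_gap: 0.0245
finger_force: 60.6
```

Call:
play_rows:
  delta_pos:
    - [-0.05,0.25,-0.02]
    - [0,0,0]
    - [0,0,0]
  rot:
    - [0,0,0]
    - [0,0,0]
    - [0,0,0]
  jaw: [0,0,0]

```text
time_s: 43.4
tcp_pos: [0.6002, -0.2477, 0.1612]
tcp_rot: [3.137, -0.353, 1.662]
ft_force: [3.9, 5.2, 3.9]
finger_gap: 0.0248
finger_force: 60.8
```

Call:
play_rows:
  delta_pos:
    - [0,0,0]
    - [0,0,0]
    - [0,0,0]
    - [0,0,0]
    - [0,0,0]
  rot:
    - [0,0,0]
    - [0,0,0]
    - [0,0,0]
    - [0,0,0]
    - [0,0,0]
  jaw: [0.4,0.5,0.5,0.5,0.5]

```text
time_s: 43.9
tcp_pos: [0.5982, -0.2496, 0.1594]
tcp_rot: [-3.141, -0.35, 1.659]
ft_force: [0.8, 0.0, 0.5]
finger_gap: 0.0429
finger_force: 0.0
```

```bash
python3 - <<'E'
from h import *
from cell import bot
from scipy.spatial.transform import Rotation as Ro
s=bot.state();t=s['tcp_pos'];R=Ro.from_euler('xyz',s['tcp_rot']).as_matrix();print(t,s['tcp_rot'],s['ft_force'],s['finger_gap'])
print((R.T@[0,0,1]).round(3))
E
```

```text
[ 0.59815275 -0.24956731  0.15936256] [-3.14109564 -0.35008613  1.65933237] [0.75519431 0.01844515 0.47530868] 0.042882124163282145
[ 0.343 -0.    -0.939]
```

Call:
play_rows:
  delta_pos:
    - [0.35,0,-0.94]
    - [0.9,0,-2.5]
    - [1.1,0,-3]
    - [1.1,0,-3]
    - [0.5,0,-1.2]
    - [0,0,0]
    - [0,0,0]
    - [0,0,0]
    - [0,0,0]
    - [0,0,0]
    - [0,0,0]
  rot:
    - [0,0,0]
    - [0,0,0]
    - [0,0,0]
    - [0,0,0]
    - [0,-0.11,0]
    - [0,-0.12,0]
    - [0,-0.12,0]
    - [0,0,0.1]
    - [0,0,0.1]
    - [0,0,0]
    - [0,0,0]
  jaw: [0.5,0.5,0.5,0.5,0.65,0.65,0.65,0.65,0.65,0.65,0.65]

```text
time_s: 45.0
tcp_pos: [0.5984, -0.2489, 0.2738]
tcp_rot: [3.141, 0.0, 1.462]
ft_force: [0.5, -0.4, -0.3]
finger_gap: 0.0555
finger_force: 0.0
```

```bash
python3 - <<'E'
from h import *
from cell import bot
s=bot.state();t=s['tcp_pos'];print(t,s['tcp_rot'])
w=snap('wrist','w16');b=snap('side','d16');a=snap('scene','s16')
m=mask(w['img'],0,6,150,90)|mask(w['img'],172,179,150,90);B=blobs(m,200);print(B)
h=plane(w,B[0][0],.152);k=plane(w,B[1][0],.176);print(h,k,np.linalg.norm((h-k)[:2]),'yaw',np.arctan2(*(k-h)[1::-1]))
i=np.hstack([w['img'],cv2.resize(b['img'][130:370,180:420],(480,480))]);cv2.imwrite('pics/crop7.png',cv2.resize(i,(800,343)))
E
```

```text
[ 0.59836836 -0.2489172   0.27379948] [3.14099360e+00 1.87334295e-04 1.46161285e+00]
[([316.4, 122.5], [281, 87, 71, 73, 4961]), ([318.8, 237.1], [297, 206, 45, 62, 2198])]
[ 0.60744248 -0.18349849  0.152     ] [ 0.60206076 -0.24402539  0.176     ] 0.06076568813916789 yaw -1.6594776378886211
```

View pics/crop7.png

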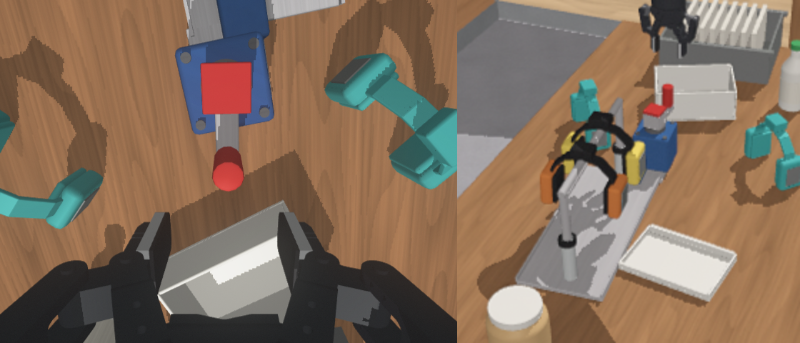

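The crank is still seated with its cap at wrist (316,122), the rail is up, and both muffs hang straight. Next I lift the crank off by its hub.

Call:
play_rows:
  delta_pos:
    - [2.5,0.1,0]
    - [2.8,0.1,0]
    - [1.3,0,2]
    - [0,0,3]
    - [0,0,3]
    - [0,0,2.5]
    - [0,0,1.5]
    - [0,0,1.1]
    - [0,0,0]
    - [0,0,0]
  rot:
    - [0,0,0]
    - [0,0,0]
    - [0,0,0]
    - [0,0,0]
    - [0,0,0]
    - [0,0,0]
    - [0,0,0]
    - [0,0,0]
    - [0,0,0]
    - [0,0,0]
  jaw: [0.65,0.65,0.65,0.65,0.65,0.65,0.65,0.65,0.65,0.65]

```text
time_s: 46.15
tcp_pos: [0.6083, -0.1838, 0.1433]
tcp_rot: [3.14, 0.0, 1.46]
ft_force: [0.7, -0.2, 0.2]
finger_gap: 0.0553
finger_force: 0.0
```

Call:
play_rows:
  delta_pos:
    - [0,0,0]
    - [0,0,0]
    - [0,0,0]
    - [0,0,0]
    - [0,0,0]
  rot:
    - [0,0,0]
    - [0,0,0]
    - [0,0,0]
    - [0,0,0]
    - [0,0,0]
  jaw: [0,0,0,0,0]

```text
time_s: 46.65
tcp_pos: [0.6076, -0.1837, 0.1445]
tcp_rot: [-3.141, 0.001, 1.461]
ft_force: [-5.5, 1.1, 5.1]
finger_gap: 0.039
finger_force: 62.0
```

Call:
play_rows:
  delta_pos:
    - [0,0,-0.5]
    - [0,0,-1]
    - [0,0,0]
  rot:
    - [0,0,0]
    - [0,0,0]
    - [0,0,0]
  jaw: [0,0,0]

```text
time_s: 46.95
tcp_pos: [0.6073, -0.1838, 0.1545]
tcp_rot: [-3.141, 0.001, 1.46]
ft_force: [4.4, -3.8, -13.7]
finger_gap: 0.039
finger_force: 65.0
```

Call:
play_rows:
  delta_pos:
    - [0,0,0]
    - [0,0,-0.5]
    - [0,0,-0.5]
    - [0,0,0]
  rot:
    - [0,0,-0.05]
    - [0,0,0]
    - [0,0,0]
    - [0,0,0]
  jaw: [0,0,0,0]

```text
time_s: 47.35
tcp_pos: [0.6084, -0.1835, 0.1692]
tcp_rot: [3.139, 0.0, 1.509]
ft_force: [0.6, 0.5, -3.8]
finger_gap: 0.039
finger_force: 66.1
```

Call:
play_rows:
  delta_pos:
    - [0,0,-1]
    - [0,0,-2]
    - [0,0,-2]
    - [0,0,-3]
    - [0,0,-3]
    - [0,0,-3]
    - [0,0,0]
    - [0,0,0]
  rot:
    - [0,0,0]
    - [0,0,0]
    - [0,0,0]
    - [0,0,0]
    - [0,0,0]
    - [0,0,0]
    - [0,0,0]
    - [0,0,0]
  jaw: [0,0,0,0,0,0,0,0]

```text
time_s: 48.15
tcp_pos: [0.6078, -0.1833, 0.3079]
tcp_rot: [3.14, 0.0, 1.51]
ft_force: [0.0, 0.9, -2.9]
finger_gap: 0.0392
finger_force: 66.4
```

```bash
python3 - <<'E'
from h import *
from cell import bot
s=bot.state();t=s['tcp_pos'];print(t,s['tcp_rot'],s['ft_force'],s['finger_gap'])
# transit to above the tray, at tool yaw -0.035
y=-.035;X=np.array([np.cos(y),np.sin(y)]);Y=np.array([np.sin(y),-np.cos(y)])
d=np.array([.4605,.127])-t[:2];print('after turn',d@X*100,d@Y*100,'turn z',s['tcp_rot'][2]-y)
E
python3 chk.py 17
```

```text
[ 0.60775056 -0.18331433  0.30793904] [3.14006519e+00 3.77163904e-04 1.50978765e+00] [ 0.01003555  0.91689672 -2.94889677] 0.03916306201499314
after turn -15.80191652657526 -30.49715608767575 turn z 1.5447876490051275
hub exp [[263.0, 230.0]] []
yel [[197.4, 76.2], [346.7, 238.6], [325.6, 289.2]]
hub exp [[318.0, 206.0]] []
yel [[256.8, 229.8], [303.6, 243.6]]
```

Call:
play_rows:
  delta_pos:
    - [0,0,0]
    - [0,0,0]
    - [0,0,0]
    - [0,0,0]
    - [0,0,0]
    - [0,0,0]
    - [0,0,0]
    - [0,0,0]
    - [0,0,0]
    - [0,0,0]
    - [0,0,0]
    - [0,0,0]
  rot:
    - [0,0,0.14]
    - [0,0,0.14]
    - [0,0,0.14]
    - [0,0,0.14]
    - [0,0,0.14]
    - [0,0,0.14]
    - [0,0,0.14]
    - [0,0,0.14]
    - [0,0,0.14]
    - [0,0,0.14]
    - [0,0,0.145]
    - [0,0,0]
  jaw: [0,0,0,0,0,0,0,0,0,0,0,0]

```text
time_s: 49.45
tcp_pos: [0.6068, -0.1831, 0.3042]
tcp_rot: [-3.14, 0.004, -0.035]
ft_force: [-0.2, -0.3, -4.0]
finger_gap: 0.039
finger_force: 66.2
```

Call:
play_rows:
  delta_pos:
    - [-1,-2,0]
    - [-1.8,-3.4,0]
    - [-1.8,-3.4,0]
    - [-1.8,-3.4,0]
    - [-1.8,-3.4,0]
    - [-1.8,-3.4,0]
    - [-1.8,-3.4,0]
    - [-1.8,-3.4,0]
    - [-1.4,-3,0]
    - [-0.8,-1.7,0]
    - [0,0,0]
    - [0,0,0]
  rot:
    - [0,0,0]
    - [0,0,0]
    - [0,0,0]
    - [0,0,0]
    - [0,0,0]
    - [0,0,0]
    - [0,0,0]
    - [0,0,0]
    - [0,0,0]
    - [0,0,0]
    - [0,0,0]
    - [0,0,0]
  jaw: [0,0,0,0,0,0,0,0,0,0,0,0]

```text
time_s: 50.65
tcp_pos: [0.4601, 0.1269, 0.3062]
tcp_rot: [3.141, 0.001, -0.032]
ft_force: [0.1, -1.6, -3.6]
finger_gap: 0.0385
finger_force: 66.1
```

Call:
play_rows:
  delta_pos:
    - [0,0,2]
    - [0,0,4]
    - [0,0,4]
    - [0,0,4]
    - [0,0,4]
    - [0,0,3]
    - [0,0,2]
    - [0,0,1]
    - [0,0,0.5]
    - [0,0,0]
    - [0,0,0]
  rot:
    - [0,0,0]
    - [0,0,0]
    - [0,0,0]
    - [0,0,0]
    - [0,0,0]
    - [0,0,0]
    - [0,0,0]
    - [0,0,0]
    - [0,0,0]
    - [0,0,0]
    - [0,0,0]
  jaw: [0,0,0,0,0,0,0,0,0,0,0]

```text
time_s: 51.75
tcp_pos: [0.4616, 0.1269, 0.0635]
tcp_rot: [-3.141, -0.002, -0.035]
ft_force: [-0.0, -0.1, -2.6]
finger_gap: 0.0394
finger_force: 66.1
```

Call:
play_rows:
  delta_pos:
    - [0,0,1]
    - [0,0,0.8]
    - [0,0,0]
    - [0,0,0]
  rot:
    - [0,0,0]
    - [0,0,0]
    - [0,0,0]
    - [0,0,0]
  jaw: [0,0,0,0]

```text
time_s: 52.15
tcp_pos: [0.46, 0.1269, 0.0437]
tcp_rot: [3.141, 0.001, -0.035]
ft_force: [-0.1, 0.3, -3.5]
finger_gap: 0.0391
finger_force: 66.1
```

Call:
play_rows:
  delta_pos:
    - [0,0,0.3]
    - [0,0,0]
    - [0,0,0]
  rot:
    - [0,0,0]
    - [0,0,0]
    - [0,0,0]
  jaw: [0,0,0]

```text
time_s: 52.45
tcp_pos: [0.4605, 0.127, 0.0413]
tcp_rot: [-3.142, -0.0, -0.035]
ft_force: [0.7, 0.0, -2.7]
finger_gap: 0.0389
finger_force: 66.1
```

Call:
play_rows:
  delta_pos:
    - [0,0,0.2]
    - [0,0,0]
    - [0,0,0]
  rot:
    - [0,0,0]
    - [0,0,0]
    - [0,0,0]
  jaw: [0,0,0]

```text
time_s: 52.75
tcp_pos: [0.4606, 0.127, 0.0393]
tcp_rot: [-3.142, -0.0, -0.035]
ft_force: [-0.2, 0.3, -2.2]
finger_gap: 0.0391
finger_force: 66.3
```

Call:
play_rows:
  delta_pos:
    - [0,0,0.15]
    - [0,0,0]
    - [0,0,0]
  rot:
    - [0,0,0]
    - [0,0,0]
    - [0,0,0]
  jaw: [0,0,0]

```text
time_s: 53.05
tcp_pos: [0.4609, 0.1269, 0.0385]
tcp_rot: [3.142, -0.0, -0.035]
ft_force: [-1.1, -0.2, 4.6]
finger_gap: 0.0389
finger_force: 66.9
```

Call:
play_rows:
  delta_pos:
    - [0,0,0]
    - [0,0,0]
    - [0,0,0]
    - [0,0,0]
    - [0,0,-1]
    - [0,0,-3]
    - [0,0,-4]
    - [0,0,-4]
    - [0,0,-4]
    - [0,0,-4]
    - [0,0,-2]
    - [0,0,0]
  rot:
    - [0,0,0]
    - [0,0,0]
    - [0,0,0]
    - [0,0,0]
    - [0,0,0]
    - [0,0,0]
    - [0,0,0]
    - [0,0,0]
    - [0,0,0]
    - [0,0,0]
    - [0,0,0]
    - [0,0,0]
  jaw: [0.65,0.65,0.65,0.65,0.65,0.65,0.65,0.65,0.65,0.65,0.65,0.65]

```text
time_s: 54.25
tcp_pos: [0.4624, 0.1272, 0.2631]
tcp_rot: [-3.14, -0.009, -0.035]
ft_force: [1.1, -1.9, 0.5]
finger_gap: 0.0555
finger_force: 0.0
```

```bash
python3 - <<'E'
from h import *
from cell import bot
s=bot.state();t=s['tcp_pos'];print(t)
w=snap('wrist','w18');b=snap('side','d18');a=snap('scene','s18')
m=mask(w['img'],0,6,150,90)|mask(w['img'],172,179,150,90);B=blobs(m,200);print(B)
print(proj(w,[.4606,.127,.046]))
i=np.hstack([w['img'],cv2.resize(b['img'][130:370,180:420],(480,480)),cv2.resize(a['img'][160:400,220:460],(480,480))]);cv2.imwrite('pics/crop8.png',cv2.resize(i,(800,240)))
i=np.hstack([cv2.resize(i[:,:640],(400,300)),cv2.resize(i[:,640:1120],(400,300))]);
j=cv2.resize(a['img'][130:390,160:560],(400,300))
cv2.imwrite('pics/crop8.png',np.vstack([i,np.hstack([j,cv2.resize(b['img'][100:400,160:560],(400,300))])]))
E
```

```text
[0.4624069  0.12718824 0.26307027]
[([314.6, 202.9], [292, 181, 46, 45, 2054]), ([316.1, 287.2], [302, 275, 29, 26, 588])]
[[314.57896494 203.49053299]]
```

View pics/crop8.png

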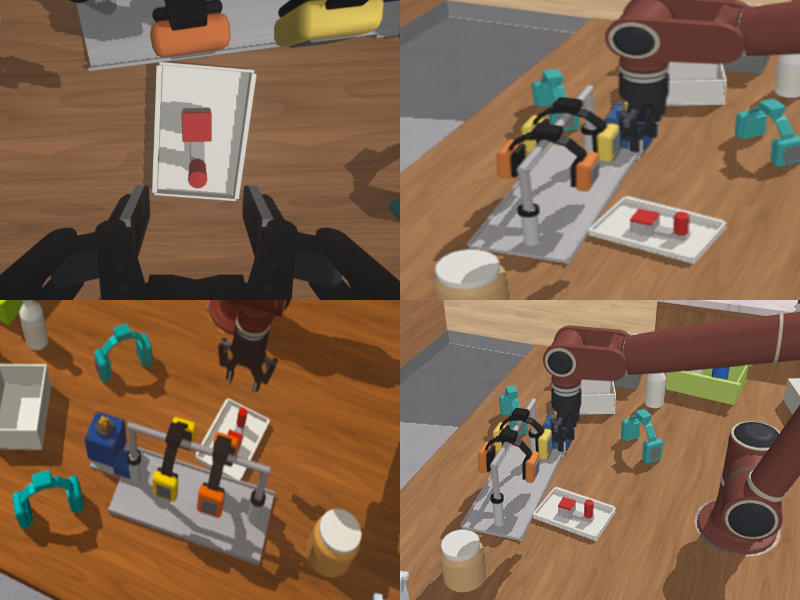

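The final picture shows the crank flat in its tray (cap at 314,203), both muffs straight on the raised rail, and the gripper clear of everything.

```bash
python3 -c "
from cell import bot
print(bot.finish_job())"
```

```text
the job is handed in; nothing more can be done
None
```

I handed the job in at about 54 s: the yellow and orange ear defenders (the only two present) hang straight on the rail. I wound it until the crank met the firm top stop with the crank staying on, then laid the crank flat in its tray without touching the tub, basket or spray.

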